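# Open the kettle descaler with its safety cap, bottle held in the counter clip

## Task

Open the square descaler bottle: first push the bottle, standing upright on the worktop, all the way into the clip fixed to the worktop, so that its two sprung jaws open and snap shut behind it. Then press the push-and-turn safety cap down, keep it pressed while you twist it anticlockwise until it is free, and lift it straight off, leaving the bottle in the clip. Finish still holding the cap, level and still, about 6 cm above its place on the bottle, straight over the mouth (the program ends while the gripper holds it there), and do not disturb the other things on the worktop.

Things in the scene. Friction and masses are not known exactly. Their poses are not given: they have to be found in the camera images.
- bottle: the loose white plastic descaler bottle, 0.2 to 0.45 kg: SQUARE body 60 x 60 mm, its upright corners cut off by 14 mm, flat shoulder 84 mm above the underside, round neck above it inside the cap. Origin under its centre, z up, x and y square to its flat sides (the four sides are alike to the clip)
- bottle_grip (a point): point on the bottle's axis, 76 mm above its underside (8 mm below the shoulder): good tool point to grip the bottle from above across two flat sides, the cap (top at 119 mm) between the fingers. Axes as the bottle's
- cap: the loose round ribbed white safety cap on the square bottle, 47 mm across, 28 mm high, 30 g. Origin in the centre of its underside, z up along its axis; closed, that is 91 mm above the bottle's underside and 7 mm above the shoulder, its x axis along the bottle's x. It has up to 1.5 mm of play sideways. Locked, it cannot be pulled off, nor turned more than about 0.1 rad
- cap_grip (a point): point on the cap's axis 22 mm above its underside: good tool point to grip the cap across its diameter from above (fingertips then 10 mm above the shoulder; keep them off the shoulder when pressing). Pressed and turned anticlockwise seen from above, the cap is free from 0.9 to 2.2 rad past its closed position (1.3 is right) and lifts straight off
- liner (a joint): how far the cap presses the sprung plug in the bottle's mouth, m: 0 = cap not pressed, or off; over 0.0031 the lock is cleared (4.5 to 5 mm is right); 0.0065 = hard stop. The spring gives about 4 N at first touch, 12 N at 4.5 mm. It stays pressed only while the cap is held down
- clip_seat (a point): seat in the aluminium clip fixed to the worktop, at worktop height: where the centre of the bottle's underside is when fully home against the back wall (30 mm beyond). Its x axis points into the clip, y to its left, z up. The bottle goes in along +x, standing on the worktop (no floor plate), two flat sides parallel to the side walls, pocket 64 mm wide; it takes about 5 to 12 N
- clip_front (a point): worktop point 90 mm straight in front of the seat, axes as the seat's: stand the bottle here, square to the clip, then push it in at about jaw height (30 to 50 mm) on its near face, e.g. with shut fingers, tool leaning 0.3 rad back to clear the cap; they fit between the shut jaws (39 mm gap). Jaws reach 35 mm in front of the seat; all is at most 52 mm high, 115 mm wide
- jaw_left (a joint): opening of the clip's sprung jaw at its +y side, rad: 0 = empty and shut, about 0.14 as its free-running roller runs along the passing bottle's side, about 0.03 closed behind the front cut corner of the seated bottle
- jaw_right (a joint): the same for the jaw at its -y side
- round_bottle: a bystander: tall ROUND white plastic bottle, 58 mm across, 125 mm high; origin under its centre
- mug: a bystander: green mug, 80 mm across, 90 mm high; origin under its centre
- bowl: a bystander: white bowl, 130 mm across, 55 mm high; origin under its centre
- spice_jar: a bystander: small glass spice jar with a metal lid, 44 mm across, 95 mm high; origin under its centre
- mill: a bystander: turned wooden pepper mill, 54 mm across, 167 mm high; origin under its centre
- teaspoon: a bystander: steel teaspoon lying flat, 140 mm long along its x axis; origin under its middle
There are look-alikes about, which are no part of the job. What is shaped like the cap but orange is not meant.

How it is judged:
By the outcome, as a careful person would: the job done as asked, in the order asked, and still so for the second after the job is handed in, while the arm keeps its last pose, push and grip.
It also fails if it takes over 66 s, if anything falls off the work surface, if the arm or the gripper's body presses on something with over 40 N, if the wrist force passes 120 N, or if a joint passes its speed limit or range.

## Robot

A 7-joint arm with a two-finger parallel gripper is mounted at the origin on the work surface. World frame = base frame: x ahead of the robot, y to its left, z up, the work surface at z = 0. Lengths are in m, angles in rad, forces in N, time in s.
With the tool pointing down it reaches from about 0.4 to 0.85 m from the base axis. Payload 4.5 kg.
Tool frame: the origin (TCP) lies between the finger pads, 19 mm behind the fingertips; this is the grasp point; z points along the fingers, y is the line along which they close (so a half turn about z gives the same grasp; the last joint's range is limited). The gripper opens to 85 mm and grips with 20 to 120 N. Pads are 22 mm wide; open, the fingers measure 114 mm over their backs; the gripper's body (76 mm by 85 mm) begins 54 mm behind the grasp point. The pads swing forward as they close: fully open they stand 13 mm farther back than shut.
Start: joints at [-1.233, 0.689, -0.195, 1.565, 0.157, 0.902, -0.215], TCP at [0.187, 0.596, 0.25] pointing down, gripper open.
Joint ranges: [-3.01, 3.01], [-0.46, 2.08], [-1.47, 1.51], [0.13, 2.56], [-1, 4.14], [0.04, 2.09], [-2.66, 2.66]. Speed limits (rad/s): [2.57, 2.57, 3.14, 3.14, 3.14, 3.14, 3.14].

## Interface

Orientations are given as [roll, pitch, yaw] about the fixed x, y, z axes, in that order (R = Rz(yaw) Ry(pitch) Rx(roll)).
In Python, from workcell import env, viewer, order, boxes_of, spot_point gives the robot as it stands.
- The arm moves only by the shell command python3 -m inch 'ROWS' [OPENING] [FORCE]. ROWS is JSON, a list of rows, each a list of 6 numbers: the shift along the tool's x, y, z in mm, then the turn, a rotation vector about the tool's x, y, z in degrees. A call has 1 to 12 rows; each row is the pose to reach, as a shift and turn from the pose commanded when the call began, along the tool's axes at that moment; what a row does not reach only later rows make up. A row lasts 1/10 s, in which the tool goes at most 50 mm and 8.59 degrees, less where a joint would pass 70% of its speed; a pose out of reach is approached as far as the arm can. A call with a gripper value outside its range is refused whole. OPENING is the finger opening in mm, from 0 to 85.4, set as the call begins (- or left out, the last holds). The fingers move at their own pace and stop on an object; FORCE is the grip in N (left out, the last holds). Time passes only in rows, so rows that repeat a pose let the fingers close. It gives the time, the measured TCP pose, the force, the opening and the grip force at its end, in the units of the state.
- env.read_state(): the state, without advancing time (a new reading comes with each control period).
- viewer.snapshot(name): name is "side" or "top"; returns a dict with "img" (420x560x3 uint8, red, green, blue), "mtx" (3x3 intrinsics, pixels), "extrinsics" (4x4, takes a point from world to camera coordinates). Camera axes: x right, y up, looking along -z (the intrinsics and any distortion apply to the point x, -y, -z); pixel columns grow to the right and rows downward; lengths in m; the calibration is good to about 2 mm. A picture is of the moment at which its call begins. There is no depth.
- order.finish_job(): hands the job in; it is judged then, once.
Trained networks look in a picture, given as the dict that the camera call returned (one of the last four; its "shot" number tells which), for a name from the list of things; names that differ only in an ending like _2 or _b are one class to them, and where a whole thing is asked for, a point or a joint stands for the part that bears it (a point fixed in the world has none). Each returns a list of dicts, best first, with "confidence" (0 to 1); they miss things now and then, are a little off and sometimes report something else, mostly with a low value. They report only what shows in the picture. A call takes as long as a camera call. They do not tell look-alikes from the thing itself.
- boxes_of(picture, query): "position" ([column, row] in pixels, amid what is visible of it).
- spot_point(picture, query): "position" ([column, row] in pixels: a listed point, or the origin of a listed thing).
The state is a dict: "time_s": time; "joint_pos": joint angles; "joint_vel": joint speeds; "joint_efforts": joint torques, N m; "tool_pos": TCP position; "orientation": TCP orientation; "wrist_force": force on the tool from outside, world axes, zero at the start; "moment": the same for the moment, N m; "finger_gap": opening from 0.0 (shut) to 1.0 (fully open); "gripper_force": force on a finger pad.
Only numpy, scipy, OpenCV 4.12 (cv2) and the standard library are available. Lean on these libraries where they do the work, as an engineer would, in place of code of your own. Each camera call takes 0.05 s, during which the arm holds its last target. There are 200 camera calls.

## Working session

There is one attempt and no reset: what is moved stays moved. The work goes in short steps, Python scripts to look and compute and a shell command to move; the robot and the scene stay as the last step left them, time stands still between calls to the robot, and variables do not carry over. Pictures are saved under pics/ and viewed, at most 10 in all, crops included, and the job is handed in when it is done.

```bash
ls; mkdir -p pics
cat > h.py <<'E'
import numpy as np, cv2
from workcell import env, viewer, order, boxes_of, spot_point
from scipy.spatial.transform import Rotation as R
def save(p,n,crop=None,s=1):
    im=p["img"][:,:,::-1]
    if crop: im=im[crop[1]:crop[3],crop[0]:crop[2]]
    cv2.imwrite("pics/"+n,cv2.resize(im,None,fx=s,fy=s,interpolation=cv2.INTER_CUBIC))
def P(p):
    return np.array(p["mtx"]),np.array(p["extrinsics"])
def proj(p,X):
    K,E=P(p); c=E[:3,:3]@np.array(X)+E[:3,3]; c=K@np.array([c[0],-c[1],-c[2]]); return c[:2]/c[2]
def ray(p,uv):
    K,E=P(p); d=np.linalg.solve(K,[uv[0],uv[1],1]); d=np.array([d[0],-d[1],-d[2]])
    return -E[:3,:3].T@E[:3,3], E[:3,:3].T@d
def onz(p,uv,z=0):
    o,d=ray(p,uv); return o+d*(z-o[2])/d[2]
def tri(a,ua,b,ub):
    o1,d1=ray(a,ua);o2,d2=ray(b,ub)
    s=np.linalg.lstsq(np.c_[d1,-d2],o2-o1,rcond=None)[0]
    x,y=o1+s[0]*d1,o2+s[1]*d2; return (x+y)/2,np.linalg.norm(x-y)
E
python3 - <<'E'
from h import *
np.set_printoptions(precision=4,suppress=True)
t=viewer.snapshot("top");s=viewer.snapshot("side")
print([k for k in t]);print(t["mtx"],t["extrinsics"])
save(t,"top0.png");save(s,"side0.png")
for q in "bottle bottle_grip cap cap_grip clip_seat clip_front round_bottle mug bowl spice_jar mill teaspoon".split():
    for n,p,in (("t",t),("s",s)):
        print(q,n,[(np.round(d["position"],1).tolist(),round(d["confidence"],2)) for d in spot_point(p,q)][:4])
print(env.read_state())
E
```

```text
pics
['img', 'mtx', 'extrinsics', 'shot']
[[426.8365   0.     281.7668]
 [  0.     426.8365 203.9465]
 [  0.       0.       1.    ]] [[ 0.1176 -0.993  -0.0047 -0.0399]
 [ 0.9702  0.1139  0.2137 -0.6012]
 [-0.2116 -0.0297  0.9769 -1.0162]
 [ 0.      0.      0.      1.    ]]
bottle t [([387.1, 262.0], 0.83)]
bottle s [([340.8, 199.3], 0.77), ([281.9, 178.3], 0.65)]
bottle_grip t [([396.2, 257.1], 0.72)]
bottle_grip s [([341.0, 172.2], 0.83), ([167.0, 356.9], 0.18)]
cap t [([398.4, 295.3], 0.78), ([397.6, 256.7], 0.66), ([355.6, 282.5], 0.61)]
cap s [([361.8, 215.7], 0.92), ([371.6, 198.1], 0.75), ([342.0, 170.8], 0.6), ([342.9, 163.9], 0.59)]
cap_grip t [([400.8, 254.3], 0.86), ([398.9, 294.6], 0.6)]
cap_grip s [([374.2, 191.5], 0.82), ([362.2, 208.3], 0.66), ([340.7, 158.5], 0.59)]
clip_seat t [([300.9, 197.0], 0.81)]
clip_seat s [([253.0, 234.4], 0.67)]
clip_front t []
clip_front s [([283.2, 346.6], 0.31)]
round_bottle t [([194.1, 249.6], 0.74), ([409.7, 193.7], 0.29)]
round_bottle s [([284.8, 350.2], 0.69), ([338.0, 167.0], 0.68)]
mug t [([168.5, 182.1], 0.71)]
mug s [([170.1, 356.9
[... 169 characters left out ...]
2], 0.94), ([238.7, 148.3], 0.72)]
mill s [([233.8, 189.9], 0.89)]
teaspoon t [([364.7, 206.0], 0.63), ([191.2, 247.8], 0.42)]
teaspoon s [([284.4, 200.1], 0.59)]
{'time_s': 1.3, 'joint_pos': array([-1.2332,  0.6891, -0.1946,  1.5653,  0.1573,  0.9025, -0.2151]), 'joint_vel': array([-0.0011, -0.0008, -0.0024,  0.0006,  0.0003, -0.0002,  0.0007]), 'joint_efforts': array([  0.0013, -53.9566,  -1.2666, -15.8879,   0.01  ,   0.0014,
        -0.    ]), 'tool_pos': array([0.1869, 0.5964, 0.25  ]), 'orientation': array([ 3.1415, -0.    ,  2.8379]), 'wrist_force': array([-0.398 , -0.062 ,  1.5155]), 'moment': array([-0.0325, -0.0296,  0.0322]), 'gripper_force': 0.0, 'finger_gap': 1.0029782033178658}
```

View pics/top0.png

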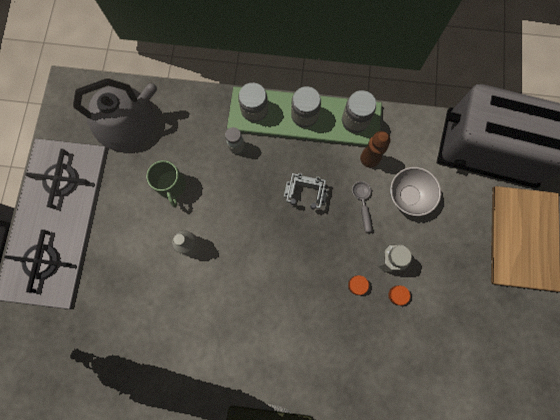

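View pics/side0.png

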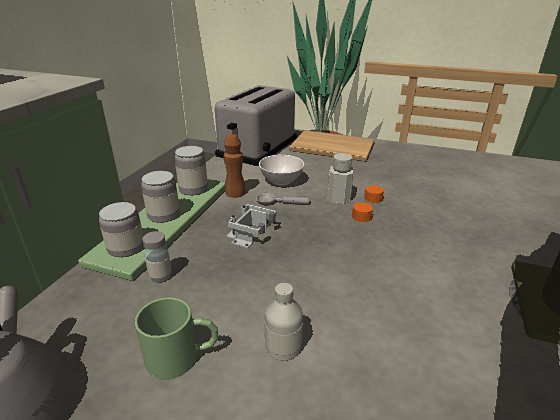

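Run:
```python
from h import *
np.set_printoptions(precision=4,suppress=True)
t=viewer.snapshot("top");s=viewer.snapshot("side")
a=cv2.resize(t["img"][150:310,270:450,::-1],None,fx=4.4,fy=3.7*1,interpolation=3)
b=t["img"][165:225,270:340,::-1];c=t["img"][235:285,370:430,::-1];d=s["img"][150:250,220:390,::-1]
z=np.zeros((600,800,3),np.uint8)
for im,(x,y),f in((b,(0,0),5),(c,(400,0),5),(d,(0,300),3)):
    im=cv2.resize(im,None,fx=f,fy=f,interpolation=3);im=im[:min(len(im),600-y),:800-x];z[y:y+im.shape[0],x:x+im.shape[1]]=np.clip(im*1.5,0,255)
cv2.imwrite("pics/crop1.png",z)
print("bottle",tri(t,[396.2,257.1],s,[341.,172.2]),onz(t,[387.1,262]),onz(s,[340.8,199.3]))
print("capgrip",tri(t,[400.8,254.3],s,[340.7,158.5]))
print("seat",onz(t,[300.9,197]),onz(s,[253,234.4]))
for n,q in dict(round=[194.1,249.6],mug=[168.5,182.1],bowl=[408.5,195],jar=[234.3,145.3],mill=[369.6,156.2],spoon=[364.7,206],lid1=[398.4,295.3],lid2=[360,285]).items(): print(n,onz(t,q))
```

```text
bottle (array([ 0.5002, -0.2621,  0.0759]), np.float64(8.39116979070704e-06)) [ 0.494  -0.2583  0.    ] [ 0.4932 -0.2567  0.    ]
capgrip (array([ 0.5039, -0.2631,  0.1131]), np.float64(0.0008000681005986153))
seat [ 0.6409 -0.0162  0.    ] [ 0.6483 -0.0232  0.    ]
round [0.4669 0.2473 0.    ]
mug [0.6403 0.3462 0.    ]
bowl [ 0.6802 -0.3038  0.    ]
jar [0.7658 0.1831 0.    ]
mill [ 0.7777 -0.1916  0.    ]
spoon [ 0.6362 -0.1889  0.    ]
lid1 [ 0.4125 -0.2926  0.    ]
lid2 [ 0.4269 -0.1928  0.    ]
```

View pics/crop1.png

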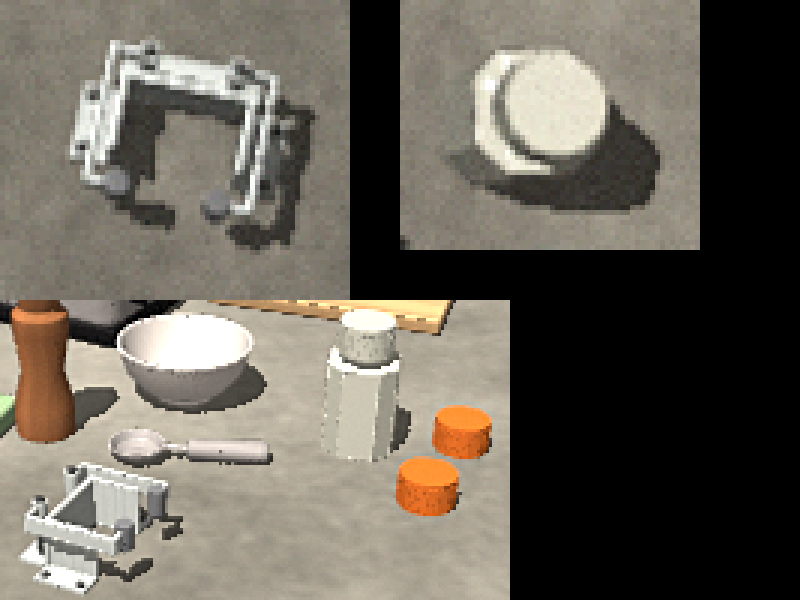

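Two bottles are about: white round one at top (183,240) / side (284,325), which is the look-alike, and the square one at top (399,257) / side (341,180), with cut corners and a white ribbed cap, which is the one meant. The orange lids at top (360,285) and (400,296) are not meant. The clip is at top (306,190) and opens downwards in the image, towards the robot. The crop confirms all of this.

Run:
```python
from h import *
from scipy.optimize import differential_evolution
np.set_printoptions(precision=4,suppress=True)
t=viewer.snapshot("top");s=viewer.snapshot("side")
z=np.zeros((600,800,3),np.uint8)
b=cv2.resize(t["img"][168:214,278:334,::-1],None,fx=7.1,fy=7.1,interpolation=3)
d=cv2.resize(s["img"][198:248,222:282,::-1],None,fx=6.6,fy=6.6,interpolation=3)
b=b[:600,:400];d=d[:600,:400]
z[:b.shape[0],:b.shape[1]]=np.clip(b*1.4,0,255);z[:d.shape[0],400:400+d.shape[1]]=np.clip(d*1.3,0,255)
cv2.imwrite("pics/clip.png",z)
# bottle edge fit
G=[]
for p in(t,s):
    g=cv2.cvtColor(p["img"],cv2.COLOR_RGB2GRAY).astype(np.float32);g=cv2.GaussianBlur(g,(0,0),1.0)
    G.append(np.hypot(cv2.Sobel(g,5,1,0),cv2.Sobel(g,5,0,1)))
h,c=.03,.016
oc=np.array([(h,-c),(h,c),(c,h),(-c,h),(-h,c),(-h,-c),(-c,-h),(c,-h)])
def hullscore(x):
    X,Y,a=x; r=np.array([[np.cos(a),-np.sin(a)],[np.sin(a),np.cos(a)]])
    q=oc@r.T+[X,Y]; sc=0
    w=np.linspace(0,1,15)[:,None]
    for p,g in zip((t,s),G):
        segs=[]
        for i in range(8):
            A,B=q[i-1],q[i]
            segs.append((np.r_[A,.084],np.r_[B,.084],1))
            C=np.array(P(p)[1]);o=-C[:3,:3].T@C[:3,3]
            m=(A+B)/2-[X,Y]
            n2=(q[i]+q[(i+1)%8])/2-[X,Y]
            v1=m@(o[:2]-(A+B)/2)>0;
            v2=n2@(o[:2]-q[i])>0
            if v1 or v2: segs.append((np.r_[B,0],np.r_[B,.084],1))
            if v1: segs.append((np.r_[A,0],np.r_[B,0],1))
        for A,B,k in segs:
            pts=np.array([proj(p,v) for v in A+w*(B-A)]).astype(np.float32)
            sc+=cv2.remap(g,pts[:,:1],pts[:,1:],1).mean()
    return -sc
r=differential_evolution(hullscore,[(.48,.515),(-.275,-.245),(-.786,.786)],maxiter=40,popsize=12,seed=1,polish=True)
print(r.x,np.degrees(r.x[2]),r.fun)
print([round(float(hullscore([r.x[0],r.x[1],a])),0) for a in np.radians(np.arange(-45,46,5))])
```

```text
[ 0.5008 -0.2625  0.1371] 7.855229063618975 -3278.240966796875
[-2851.0, -2794.0, -2573.0, -2686.0, -2585.0, -2557.0, -2542.0, -2747.0, -2828.0, -2986.0, -3207.0, -3082.0, -3102.0, -3014.0, -2719.0, -2687.0, -2884.0, -2888.0, -2851.0]
```

View pics/clip.png

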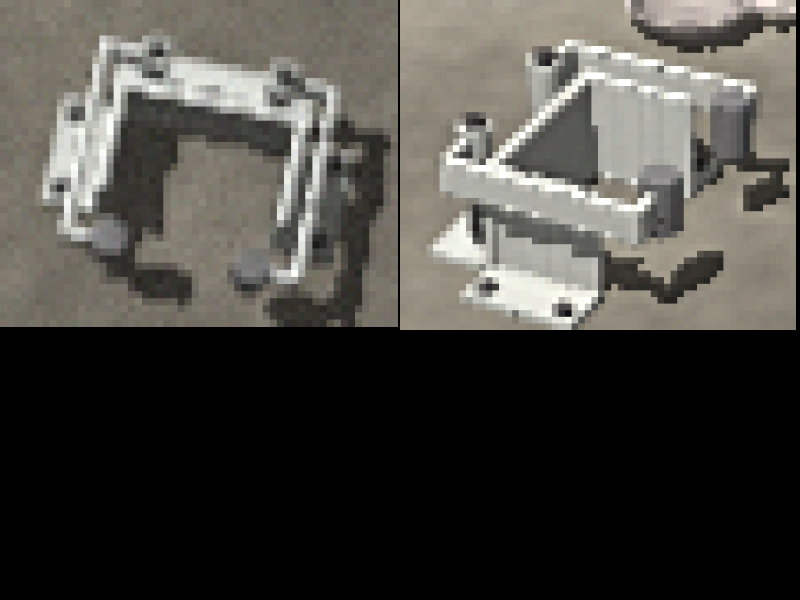

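The clip crop shows roller tops at top (293.2,201.5) and (313.2,206.3), side (261.4,224.5) and (272.3,212.8), and the back wall's inner corners at top (295.6,181.4) and (320.3,185.9).

Run:
```python
from h import *
np.set_printoptions(precision=4,suppress=True)
t=viewer.snapshot("top");s=viewer.snapshot("side")
D=dict(rl=([293.2,201.5],[261.4,224.5]),rr=([313.2,206.3],[272.3,212.8]),br=([320.3,185.9],[251.1,210.1]),bl=([295.6,181.4],[237.2,223]))
X={}
for k,(a,b) in D.items(): X[k],e=tri(t,a,s,b);print(k,X[k],e)
d=X["rl"]-X["rr"];print(np.linalg.norm(d[:2]),np.degrees(np.arctan2(-d[0],d[1])))
d=X["bl"]-X["br"];print(np.linalg.norm(d[:2]),np.degrees(np.arctan2(-d[0],d[1])))
m=(X["rl"]+X["rr"])/2;n=(X["bl"]+X["br"])/2;v=n-m;print(m,n,np.linalg.norm(v[:2]),np.degrees(np.arctan2(v[1],v[0])))
for p in(t,s): print([np.round(d["position"],1) for q in("clip_seat","clip_seat","clip_front") for d in spot_point(p,q)])
print(boxes_of(t,"jaw_left"),boxes_of(t,"jaw_right"))
```

```text
rl [0.6154 0.0029 0.05  ] 0.001134921868265963
rr [ 0.6091 -0.0492  0.0512] 0.002219105638367632
br [ 0.6678 -0.0628  0.0389] 0.0012596930444949439
bl [0.6725 0.003  0.0412] 0.0026077356451947894
0.05256356120872045 -6.861390407081518
0.06593640959359243 -4.0387043698137415
[ 0.6123 -0.0232  0.0506] [ 0.6702 -0.0299  0.04  ] 0.05828609795069267 -6.632870217212975
[array([304. , 199.2]), array([304. , 199.2])]
[array([253.7, 234.8]), array([253.7, 234.8])]
[{'position': [293.0, 197.0], 'confidence': 0.56}] []
```

```bash
cat >> h.py <<'E'
def to(x,y,z,yd,st=None,tilt=None):
    """rows entry for tool pointing down with tool y at world yaw yd"""
    st=st or env.read_state()
    R0=R.from_euler("xyz",st["orientation"]); R1=R.from_euler("xyz",[np.pi,0,np.radians(yd+90)])
    if tilt is not None: R1=R.from_rotvec(tilt)*R1
    d=R0.inv().apply(np.array([x,y,z])-st["tool_pos"])*1000
    r=np.degrees((R0.inv()*R1).as_rotvec())
    print(np.round(np.r_[d,r],1).tolist(),"t",st["time_s"],"q7",round(st["joint_pos"][6],2))
E
python3 - <<'E'
from h import *
to(.43,.15,.27,40);to(.5008,-.2625,.24,8)
E
```

```text
[-365.5, -353.3, -20.0, 0.0, -0.0, 32.6] t 2.0 q7 -0.22
[-556.4, -725.7, 9.9, 0.0, -0.0, 64.6] t 2.0 q7 -0.22
```

```bash
python3 -m inch '[[-366,-353,-20,0,0,33],[-366,-353,-20,0,0,33],[-366,-353,-20,0,0,33],[-366,-353,-20,0,0,33],[-366,-353,-20,0,0,33],[-366,-353,-20,0,0,33],[-366,-353,-20,0,0,33],[-366,-353,-20,0,0,33],[-366,-353,-20,0,0,33],[-366,-353,-20,0,0,33],[-556,-726,10,0,0,65],[-556,-726,10,0,0,65]]' 85; python3 -c "
from h import *
to(.5008,-.2625,.24,8);to(.5008,-.2625,.15,8)"
```

```text
time_s: 3.2
tool_pos: [0.4445, 0.0577, 0.263]
orientation: [3.14, 0.0, 1.956]
wrist_force: [0.7, 0.5, -0.6]
finger_gap: 0.994
gripper_force: 0.0
[-317.9, -68.1, 22.9, 0.1, -0.0, 14.1] t 3.2 q7 0.15
[-317.9, -68.3, 112.9, 0.1, -0.0, 14.1] t 3.2 q7 0.15
```

```bash
python3 -m inch '[[-318,-68,23,0,0,14],[-318,-68,23,0,0,14],[-318,-68,23,0,0,14],[-318,-68,23,0,0,14],[-318,-68,23,0,0,14],[-318,-68,23,0,0,14],[-318,-68,23,0,0,14],[-318,-68,23,0,0,14],[-318,-68,23,0,0,14]]'; python3 -c "
from h import *
to(.5008,-.2625,.15,8)
t=viewer.snapshot('top')
for q in ('cap','bottle_grip','cap_grip'):print(q,[(np.round(d['position'],1).tolist(),round(d['confidence'],2)) for d in spot_point(t,q)])
to(.5008,-.2625,.078,8)"
```

```text
time_s: 4.1
tool_pos: [0.5018, -0.2602, 0.2394]
orientation: [-3.141, -0.001, 1.717]
wrist_force: [0.5, -0.1, -0.5]
finger_gap: 0.996
gripper_force: 0.0
[-2.2, -1.3, 89.4, -0.0, -0.1, 0.4] t 4.1 q7 0.57
cap [([400.6, 256.7], 0.89), ([356.4, 285.4], 0.84), ([389.2, 259.6], 0.69), ([395.3, 293.6], 0.62), ([167.7, 182.1], 0.43)]
bottle_grip [([396.1, 258.2], 0.57)]
cap_grip [([402.3, 294.9], 0.89), ([358.9, 285.6], 0.86), ([400.9, 255.9], 0.85), ([397.5, 256.4], 0.52)]
[-3.9, -2.0, 161.8, 0.0, -0.1, 0.6] t 4.3 q7 0.57
```

```bash
python3 -m inch '[[-4,-2,45,0,0,0.5],[-4,-2,90,0,0,0.5],[-4,-2,110,0,0,0.5],[-4,-2,130,0,0,0.5],[-4,-2,150,0,0,0.5],[-4,-2,162,0,0,0.5],[-4,-2,162,0,0,0.5],[-4,-2,162,0,0,0.5]]'; python3 -c "
from h import *
to(.5008,-.2625,.078,8)"
```

```text
time_s: 5.1
tool_pos: [0.501, -0.2643, 0.0782]
orientation: [3.141, 0.0, 1.709]
wrist_force: [-0.0, 0.5, 0.7]
finger_gap: 0.993
gripper_force: 0.0
[1.8, 0.0, 0.2, 0.0, 0.0, -0.1] t 5.1 q7 0.57
```

Close on the bottle.

```bash
python3 -m inch '[[2,0,0,0,0,0],[2,0,0,0,0,0],[2,0,0,0,0,0],[2,0,0,0,0,0],[2,0,0,0,0,0],[2,0,0,0,0,0],[2,0,0,0,0,0],[2,0,0,0,0,0]]' 50 35; python3 -m inch '[[2,0,-5,0,0,0],[2,0,-10,0,0,0],[2,0,-15,0,0,0],[2,0,-15,0,0,0]]';python3 -c "
from h import *
t=viewer.snapshot('top');s=viewer.snapshot('side')
z=np.zeros((420,760,3),np.uint8)
z[:400,:400]=cv2.resize(t['img'][205:305,350:450],(400,400));z[:360,400:]=cv2.resize(s['img'][120:220,290:390],(360,360))
cv2.imwrite('pics/grip.png',z[:,:,::-1])
to(.52,-.15,.095,-2);to(.5506,-.016,.095,-6.5)"
```

```text
time_s: 5.9
tool_pos: [0.5008, -0.2624, 0.0788]
orientation: [3.14, 0.0, 1.709]
wrist_force: [-0.7, 1.5, 6.9]
finger_gap: 0.696
gripper_force: 37.9
time_s: 6.3
tool_pos: [0.5004, -0.2608, 0.0933]
orientation: [3.141, 0.001, 1.709]
wrist_force: [0.3, 0.1, -4.7]
finger_gap: 0.692
gripper_force: 39.6
[106.8, 35.0, -2.3, 0.0, 0.0, 9.9] t 6.4 q7 0.57
[235.4, 83.7, -2.3, 0.0, 0.0, 14.4] t 6.4 q7 0.57
```

View pics/grip.png

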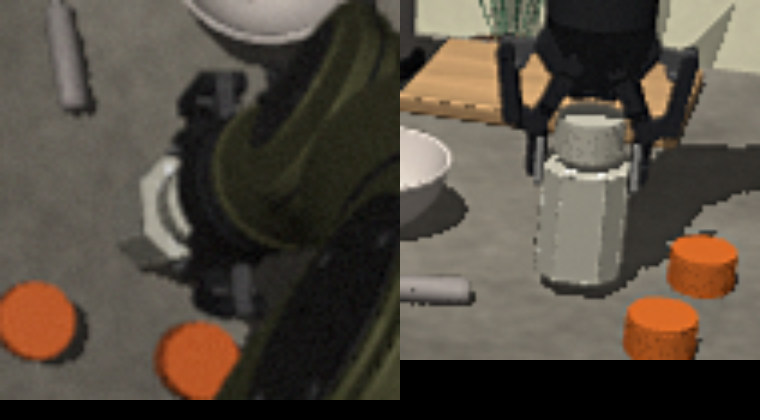

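Bottle gripped squarely (gap 59 mm) and lifted upright. Spoon tip is at about (369,231), clear of the path. Carrying to the clip front.

```bash
python3 -m inch '[[30,10,0,0,0,3],[65,20,0,0,0,6],[105,33,0,0,0,9],[145,47,0,0,0,11],[185,63,0,0,0,13],[210,74,0,0,0,14],[225,80,0,0,0,14.4],[235,84,0,0,0,14.4],[235,84,0,0,0,14.4],[235,84,0,0,0,14.4],[235,84,0,0,0,14.4]]';python3 -c "
from h import *
to(.5506,-.016,.0785,-6.5)"
```

```text
time_s: 7.5
tool_pos: [0.5505, -0.0184, 0.0927]
orientation: [-3.141, 0.001, 1.455]
wrist_force: [-0.0, 0.1, -4.7]
finger_gap: 0.691
gripper_force: 39.6
[2.4, -0.1, 14.2, -0.0, 0.1, -0.1] t 7.5 q7 0.09
```

```bash
python3 -m inch '[[2,0,5,0,0,0],[2,0,10,0,0,0],[2,0,13,0,0,0],[2,0,14,0,0,0],[2,0,14,0,0,0],[2,0,14,0,0,0]]';python3 -c "
from h import *
t=viewer.snapshot('top');s=viewer.snapshot('side')
z=np.zeros((560,760,3),np.uint8)
z[:400,:400]=cv2.resize(t['img'][165:245,265:345],(400,400));z[:360,400:]=cv2.resize(s['img'][160:260,210:310],(360,360))
cv2.imwrite('pics/front.png',z[:,:,::-1])
for p in(t,s):print([(np.round(d['position'],1).tolist(),round(d['confidence'],2)) for d in spot_point(p,'bottle')+spot_point(p,'bottle_grip')], proj(p,[.5506,-.016,0]), proj(p,[.5506,-.016,.076]))
to(.5506,-.016,.0785,-6.5)"
```

```text
time_s: 8.1
tool_pos: [0.5507, -0.0145, 0.0789]
orientation: [-3.141, 0.0, 1.457]
wrist_force: [-1.9, -0.6, 2.5]
finger_gap: 0.692
gripper_force: 40.3
[([374.3, 158.5], 0.43), ([169.7, 184.4], 0.3)] [297.12858823 229.90157894] [298.062379   225.17222562]
[([294.0, 244.3], 0.74), ([280.9, 347.4], 0.55), ([293.6, 213.9], 0.64)] [292.34834173 244.57301712] [293.10592564 215.35990091]
[-1.6, 0.0, 0.4, -0.0, 0.0, -0.0] t 8.4 q7 0.09
```

View pics/front.png

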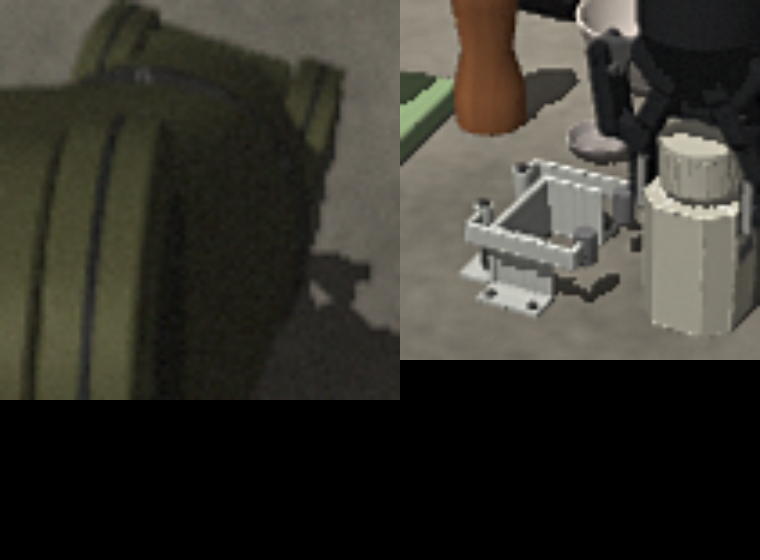

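The bottle stands square in front of the clip, fingertips above clip height. Pushing in, watching forces.

```bash
python3 -m inch '[[-2,6,0,0,0,0],[-2,12,0,0,0,0],[-2,18,0,0,0,0],[-2,24,0,0,0,0],[-2,30,0,0,0,0],[-2,35,0,0,0,0],[-2,40,0,0,0,0],[-2,44,0,0,0,0]]'; python3 -m inch '[[0,3,0,0,0,0],[0,6,0,0,0,0],[0,8,0,0,0,0],[0,8,0,0,0,0]]';python3 -c "
from h import *
to(.640,-.0262,.0785,-6.5);print(env.read_state()['wrist_force'],env.read_state()['moment'])"
```

```text
time_s: 9.2
tool_pos: [0.5867, -0.02, 0.0792]
orientation: [-3.124, -0.001, 1.458]
wrist_force: [-22.5, 2.7, 29.8]
finger_gap: 0.7
gripper_force: 43.6
time_s: 9.6
tool_pos: [0.5879, -0.0202, 0.0795]
orientation: [-3.11, -0.001, 1.458]
wrist_force: [-29.2, 3.8, 39.9]
finger_gap: 0.698
gripper_force: 44.7
[-0.1, 52.4, -0.7, -1.8, -0.1, 0.0] t 9.6 q7 0.09
[-29.20839707   3.77519384  39.8525574 ] [ 0.90825958  7.19165929 -0.01076663]
```

Pushing high tips the bottle into the worktop (40 N upward, 29 N back). Releasing and pushing low with shut fingers instead.

```bash
python3 -m inch '[[0,-4,0,0,0,0],[0,-8,0,0,0,0],[0,-9,-1,0,0,0],[0,-9,-1,0,0,0]]';  python3 -m inch '[[0,0,0,0,0,0],[0,0,0,0,0,0],[0,0,0,0,0,0],[0,0,0,0,0,0]]' 85; python3 -m inch '[[0,0,-30,0,0,0],[0,0,-70,0,0,0],[0,0,-110,0,0,0],[0,0,-110,0,0,0]]'; python3 -c "
from h import *
a=np.radians(-6.5);u=np.array([np.cos(a),np.sin(a)]);s=np.array([.640,-.0262])
p=s-.19*u
l=np.array([-u[1],u[0],0])
to(*p,.19,-96.5,tilt=-.3*l)
tp=viewer.snapshot('top');sd=viewer.snapshot('side')
for p in(tp,sd):print([(q,np.round(d['position'],1).tolist(),round(d['confidence'],2)) for q in('bottle','bottle_grip','cap','cap_grip') for d in spot_point(p,q)])
"
```

```text
time_s: 10.0
tool_pos: [0.5867, -0.02, 0.0792]
orientation: [-3.127, -0.001, 1.458]
wrist_force: [-13.4, 1.3, 13.3]
finger_gap: 0.694
gripper_force: 41.7
time_s: 10.4
tool_pos: [0.5948, -0.0211, 0.0799]
orientation: [3.139, -0.0, 1.458]
wrist_force: [0.0, -0.5, -0.8]
finger_gap: 0.995
gripper_force: 0.0
time_s: 10.8
tool_pos: [0.598, -0.0218, 0.1952]
orientation: [3.129, -0.001, 1.457]
wrist_force: [1.6, -0.5, -0.1]
finger_gap: 0.996
gripper_force: 0.0
[0.3, -147.8, 3.4, -13.0, 12.9, 89.3] t 10.8 q7 0.06
[('cap', [354.1, 282.7], 0.87), ('cap', [395.8, 294.4], 0.81), ('cap', [233.1, 146.4], 0.57), ('cap_grip', [402.1, 291.5], 0.8), ('cap_grip', [359.7, 282.6], 0.56)]
[('bottle', [278.7, 242.0], 0.94), ('bottle_grip', [280.1, 212.4], 0.56), ('cap', [278.7, 203.8], 0.97), ('cap', [363.3, 215.2], 0.85), ('cap', [373.6, 200.5], 0.81), ('cap_grip', [280.3, 196.0], 0.93), ('cap_grip', [373.0, 192.3], 0.85), ('cap_grip', [362.1, 207.3], 0.76)]
```

```bash
cat >> h.py <<'E'
a=np.radians(-6.5);u=np.array([np.cos(a),np.sin(a)]);seat=np.array([.640,-.0262]);l=np.array([-u[1],u[0],0])
def push(f,z,yd=-96.5,lean=.4,lat=0): to(*(seat+f*u+lat*l[:2]),z,yd,tilt=-lean*l)
E
python3 -c "
from h import *
push(-.130,.19)"
```

```text
[0.2, -83.0, -1.0, -18.0, 18.0, 88.7] t 11.3 q7 0.06
```

```bash
python3 -m inch '[[0,-15,-5,-2,2,8],[0,-30,-10,-4,4,16],[0,-45,-10,-5,5,24],[0,-60,-10,-7,7,32],[0,-75,-5,-8,8,40],[0,-83,0,-10,10,48],[0,-83,0,-12,12,56],[0,-83,0,-13,13,64],[0,-83,0,-15,15,72],[0,-83,0,-16.5,16.5,80],[0,-83,0,-18,18,88.7],[0,-83,0,-18,18,88.7]]' 0 40;python3 -m inch '[[0,0,0,0,0,0],[0,0,0,0,0,0],[0,0,0,0,0,0]]'; python3 -c "
from h import *
push(-.130,.19);push(-.13,.1);push(-.125,.057)"
```

```text
time_s: 12.5
tool_pos: [0.5275, -0.0096, 0.2165]
orientation: [3.137, -0.357, -0.113]
wrist_force: [0.2, 0.4, 0.5]
finger_gap: -0.001
gripper_force: 0.0
time_s: 12.8
tool_pos: [0.527, -0.0112, 0.2161]
orientation: [3.136, -0.355, -0.113]
wrist_force: [0.6, 0.0, 1.0]
finger_gap: 0.002
gripper_force: 0.0
[-24.1, 2.0, 18.9, 0.3, 2.6, 0.0] t 12.8 q7 -0.78
[-55.4, 1.6, 103.2, 0.3, 2.6, 0.0] t 12.8 q7 -0.78
[-65.7, 1.3, 145.3, 0.3, 2.6, 0.0] t 12.8 q7 -0.78
```

```bash
python3 -c "
from h import *
s=env.read_state();print(s['joint_pos'].round(2),s['tool_pos'])
push(-.125,.057)"
```

```text
[-0.26  0.55  0.22  2.23 -1.    0.04 -0.78] [ 0.52696715 -0.01119946  0.21605468]
[-65.7, 1.3, 145.3, 0.3, 2.6, 0.0] t 12.8 q7 -0.78
```

```bash
python3 -c "
from h import *
push(-.125,.15,lean=.2);push(-.125,.0605,lean=.25)"
```

```text
[-33.3, 1.8, 58.1, 0.3, -8.9, -0.0] t 12.8 q7 -0.78
[-64.4, 1.4, 142.0, 0.3, -6.0, 0.0] t 12.8 q7 -0.78
```

```bash
python3 -m inch '[[-10,1,20,0,-4,0],[-20,2,40,0,-9,0],[-33,2,58,0,-9,0],[-33,2,58,0,-9,0],[-33,2,58,0,-9,0],[-33,2,58,0,-9,0]]'; python3 -c "
from h import *
s=env.read_state();print(s['joint_pos'].round(2),s['tool_pos'])
push(-.125,.15,lean=.2);push(-.125,.0605,lean=.25)"
```

```text
time_s: 13.4
tool_pos: [0.5166, -0.0121, 0.1513]
orientation: [3.137, -0.2, -0.115]
wrist_force: [-0.9, -0.3, 0.3]
finger_gap: -0.002
gripper_force: 0.0
[-0.26  0.69  0.27  2.18 -0.96  0.16 -0.81] [ 0.5166099  -0.01207604  0.15127045]
[-1.0, 0.1, 1.1, 0.3, -0.0, -0.1] t 13.4 q7 -0.81
[-18.8, -0.3, 88.8, 0.3, 2.9, -0.1] t 13.4 q7 -0.81
```

```bash
python3 -m inch '[[-4,0,20,0,0,0],[-8,0,40,0,0,0],[-12,0,60,0,0.5,0],[-16,0,75,0,1,0],[-19,0,88,0,1.5,0],[-19,0,88,0,1.5,0],[-19,0,88,0,1.5,0]]'; python3 -c "
from h import *
s=env.read_state();print(s['joint_pos'].round(2),s['tool_pos'])
push(-.125,.062,lean=.22);push(-.06,.061,lean=.22);push(-.043,.061,lean=.22);t=viewer.snapshot('side')
cv2.imwrite('pics/pre.png',cv2.resize(t['img'][120:270,200:380,::-1],None,fx=4,fy=4))"
```

```text
time_s: 14.1
tool_pos: [0.5384, -0.0115, 0.0823]
orientation: [3.131, -0.176, -0.115]
wrist_force: [0.4, -1.1, 0.4]
finger_gap: 0.003
gripper_force: 0.0
[-0.16  0.83  0.11  2.12 -1.    0.04 -0.78] [ 0.53842071 -0.01151815  0.08226072]
[-25.6, 2.9, 16.1, 0.6, 2.5, -0.1] t 14.1 q7 -0.78
[38.2, 2.7, 28.4, 0.6, 2.5, -0.1] t 14.1 q7 -0.78
[54.9, 2.7, 31.4, 0.6, 2.5, -0.1] t 14.1 q7 -0.78
```

View pics/pre.png

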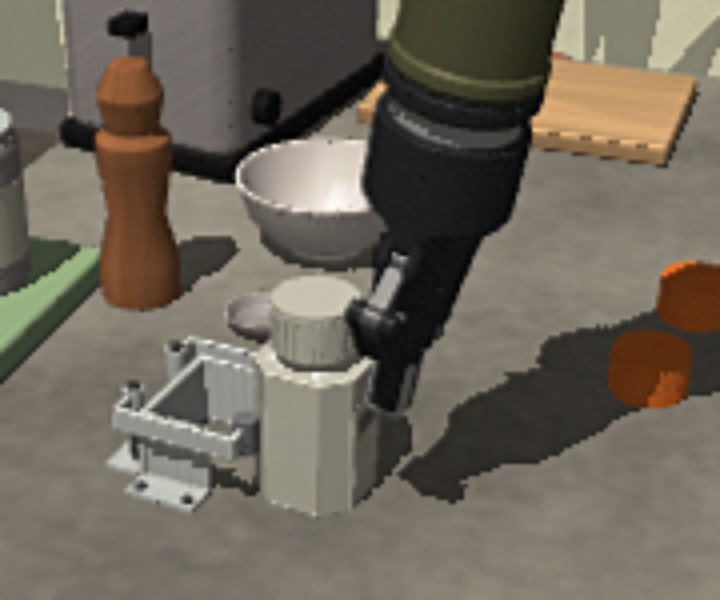

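```bash
python3 -m inch '[[3,0,-20,0,0,0],[8,0,-50,0,0,0],[14,0,-80,0,0,0],[18,0,-98,0,0,-8],[18,0,-98,0,0,-16],[18,0,-98,0,0,-24],[18,0,-98,0,0,-32],[18,0,-98,0,0,-40],[18,0,-98,0,0,-48],[18,0,-98,0,0,-56],[18,0,-98,0,0,-64],[18,0,-98,0,0,-72]]'; python3 -m inch '[[0,0,0,0,0,-8],[0,0,0,0,0,-16],[0,0,0,0,0,-24],[0,0,0,0,0,-32],[0,0,0,0,0,-40],[0,0,0,0,0,-48],[0,0,0,0,0,-56],[0,0,0,0,0,-64],[0,0,0,0,0,-72],[0,0,0,0,0,-80],[0,0,0,0,0,-88],[0,0,0,0,0,-96]]'; python3 -c "
from h import *
s=env.read_state();print(s['joint_pos'].round(2),s['tool_pos'])
push(-.125,.14,yd=83.5,lean=.3)"
```

```text
time_s: 15.35
tool_pos: [0.5386, -0.0106, 0.1822]
orientation: [2.971, -0.044, 1.15]
wrist_force: [-0.3, -0.6, -0.2]
finger_gap: 0.001
gripper_force: 0.0
time_s: 16.55
tool_pos: [0.5386, -0.0109, 0.1822]
orientation: [3.116, 0.175, 2.82]
wrist_force: [0.0, -1.1, -0.9]
finger_gap: 0.004
gripper_force: 0.0
[-0.03  0.63 -0.1   2.06  0.36  0.31  0.81] [ 0.53862794 -0.01086683  0.18217114]
[28.3, -9.3, 37.6, -1.4, -7.0, -11.7] t 16.55 q7 0.81
```

```bash
cat >> h.py <<'E'
u3=np.r_[u,0]
def push(f,z,yd=83.5,lean=.3,side=0): to(*(seat+f*u),z,yd,tilt=(R.from_rotvec(side*u3)*R.from_rotvec(-lean*l)).as_rotvec())
E
python3 -c "
from h import *
push(-.125,.15,lean=.25,side=.15)
push(-.125,.15,lean=.25,side=-.15)"
```

```text
[26.5, -9.0, 27.8, -9.4, -3.3, -9.9] t 16.55 q7 0.81
[26.5, -9.0, 27.8, 7.3, -5.0, -13.5] t 16.55 q7 0.81
```

```bash
python3 -m inch '[[13,-4,14,3.5,-2.5,-7],[26,-9,28,7.3,-5,-13.5],[26,-9,28,7.3,-5,-13.5],[26,-9,28,7.3,-5,-13.5],[26,-9,28,7.3,-5,-13.5],[26,-9,28,7.3,-5,-13.5]]'; python3 -c "
from h import *
s=env.read_state();print(s['joint_pos'].round(2),s['tool_pos'])
push(-.125,.15,lean=.3,side=-.15)
push(-.125,.10,lean=.3,side=-.15)
push(-.125,.056,lean=.3,side=-.15)"
```

```text
time_s: 17.15
tool_pos: [0.5178, -0.0132, 0.1501]
orientation: [-2.991, 0.249, 3.055]
wrist_force: [-0.6, 0.3, 0.2]
finger_gap: 0.003
gripper_force: 0.0
[-0.36  0.71  0.27  2.2   0.59  0.06  0.71] [ 0.51780122 -0.01318802  0.15011342]
[2.1, 0.9, -0.5, 0.1, -2.9, -0.6] t 17.15 q7 0.71
[14.3, 8.2, 47.4, 0.1, -2.9, -0.6] t 17.15 q7 0.71
[25.2, 14.6, 89.5, 0.1, -2.9, -0.6] t 17.15 q7 0.71
```

```bash
python3 -m inch '[[5,2,12,0,-2,0],[10,5,30,0,-3,0],[14,8,47,0,-3,0],[18,10,60,0,-3,0],[22,12,75,0,-3,0],[25,14,89,0,-3,0],[25,14,89,0,-3,0],[25,14,89,0,-3,0]]'; python3 -c "
from h import *
s=env.read_state();print(s['joint_pos'].round(2),s['tool_pos'])
push(-.125,.056,lean=.3,side=-.15)
push(-.125,.062,lean=.2,side=0)"
```

```text
time_s: 17.95
tool_pos: [0.5151, -0.0111, 0.0538]
orientation: [-2.994, 0.297, 3.063]
wrist_force: [-0.8, -1.0, 0.3]
finger_gap: 0.003
gripper_force: 0.0
[-0.03  0.91 -0.29  2.27  2.1   0.52 -0.81] [ 0.515051   -0.01113728  0.05384652]
[-1.4, -1.1, -1.7, 0.3, -0.1, -0.6] t 17.95 q7 -0.81
[-3.2, -2.0, -7.3, -8.0, 5.7, 1.5] t 17.95 q7 -0.81
```

```bash
python3 -c "
from h import *
push(-.125,.056,lean=.3)"; python3 -m inch '[[-1,-1,-2,-4,0,0.5],[-1,-1,-2,-8,0,1],[-1,-1,-2,-8,0,1],[-1,-1,-2,-8,0,1]]'; python3 -c "
from h import *
s=env.read_state();print(s['joint_pos'].round(2),s['tool_pos'])
for f in(-.125,-.1,-.07,-.045):push(f,.056,lean=.3)
for p in (viewer.snapshot('top'),viewer.snapshot('side')):
  print([(q,np.round(d['position'],1).tolist(),round(d['confidence'],2)) for q in('bottle','cap') for d in spot_point(p,q)])"
```

```text
[-1.4, -1.1, -1.7, -7.9, -0.0, 1.9] t 17.95 q7 -0.81
time_s: 18.35
tool_pos: [0.5153, -0.0138, 0.059]
orientation: [-3.129, 0.3, 3.047]
wrist_force: [0.2, 0.4, -0.1]
finger_gap: 0.003
gripper_force: 0.0
[ 0.14  0.9  -0.4   2.29  2.26  0.48 -0.86] [ 0.51528393 -0.01382386  0.05901018]
[0.6, 1.9, 3.0, -0.4, 0.0, 1.0] t 18.35 q7 -0.86
[-23.3, 1.5, 10.4, -0.4, 0.0, 1.0] t 18.35 q7 -0.86
[-52.0, 1.0, 19.2, -0.4, 0.0, 1.0] t 18.35 q7 -0.86
[-75.8, 0.6, 26.6, -0.4, 0.0, 1.0] t 18.35 q7 -0.86
[('cap', [301.2, 210.5], 0.82)]
[('bottle', [277.9, 240.1], 0.59), ('cap', [278.1, 206.2], 0.86), ('cap', [363.4, 214.4], 0.66), ('cap', [373.0, 197.3], 0.64)]
```

```bash
python3 -m inch '[[-8,2,5,0,0,1],[-16,2,7,0,0,1],[-24,2,10,0,0,1],[-30,2,12,0,0,1],[-36,2,14,0,0,1],[-40,2,15,0,0,1]]'; python3 -m inch '[[-5,0,2,0,0,0],[-10,0,3,0,0,0],[-14,0,4.5,0,0,0],[-18,0,6,0,0,0]]'; python3 -c "
from h import *
print(env.read_state()['wrist_force'])
for f in(-.05,-.045):push(f,.056,lean=.3)
for p in (viewer.snapshot('top'),viewer.snapshot('side')):
  print([(q,np.round(d['position'],1).tolist(),round(d['confidence'],2)) for q in('bottle','cap') for d in spot_point(p,q)],proj(p,[*seat,0]),proj(p,[*seat,.091]))"
```

```text
time_s: 19.25
tool_pos: [0.5514, -0.0124, 0.0543]
orientation: [-3.14, 0.287, 3.034]
wrist_force: [-8.5, 2.7, 2.4]
finger_gap: 0.001
gripper_force: 4.4
time_s: 19.65
tool_pos: [0.5754, -0.0153, 0.0547]
orientation: [-3.138, 0.297, 3.033]
wrist_force: [-7.7, 3.7, 3.5]
finger_gap: -0.001
gripper_force: 4.6
[-7.69023272  3.67891718  3.47278882]
[-15.2, -3.5, 3.3, -0.1, -0.2, 0.2] t 19.65 q7 -0.73
[-19.9, -3.5, 4.7, -0.1, -0.2, 0.2] t 19.65 q7 -0.73
[('cap', [399.7, 296.5], 0.83)] [304.53736541 197.74278165] [306.27146826 189.40914453]
[('cap', [364.4, 215.0], 0.87), ('cap', [265.1, 198.5], 0.8), ('cap', [280.7, 180.1], 0.58), ('cap', [372.3, 200.1], 0.56)] [256.80559024 234.41064243] [255.81462215 199.93005445]
```

```bash
python3 -m inch '[[-5,-1,1,0,0,0],[-10,-2,2.5,0,0,0],[-15,-3,4,0,0,0],[-20,-3,5,0,0,0],[-20,-3,5,0,0,0]]';python3 -m inch '[[-3,0,1,0,0,0],[-6,0,2,0,0,0],[-8,0,2.5,0,0,0],[-8,0,2.5,0,0,0]]'; python3 -c "
from h import *
for f in(-.05,-.045):push(f,.056,lean=.3)
p=viewer.snapshot('side')
print([(q,np.round(d['position'],1).tolist(),round(d['confidence'],2)) for q in('bottle','cap') for d in spot_point(p,q)],proj(p,[*seat,0]),proj(p,[*seat,.091]))
cv2.imwrite('pics/in.png',cv2.resize(p['img'][130:260,200:350,::-1],None,fx=4,fy=4))"
```

```text
time_s: 20.45
tool_pos: [0.5883, -0.0083, 0.0541]
orientation: [3.127, 0.281, 3.043]
wrist_force: [-16.3, 17.8, 5.2]
finger_gap: 0.0
gripper_force: 11.5
time_s: 20.85
tool_pos: [0.5892, -0.008, 0.0532]
orientation: [3.125, 0.269, 3.043]
wrist_force: [-33.3, 18.2, 21.0]
finger_gap: 0.0
gripper_force: 19.3
[-3.0, -12.3, -2.3, 1.2, -1.8, 0.8] t 20.85 q7 -0.68
[-7.8, -12.4, -1.0, 1.2, -1.8, 0.8] t 20.85 q7 -0.68
[('bottle', [261.7, 234.1], 0.67), ('cap', [372.6, 200.6], 0.88), ('cap', [256.4, 201.0], 0.82), ('cap', [361.7, 219.2], 0.78)] [256.80559024 234.41064243] [255.81462215 199.93005445]
```

View pics/in.png

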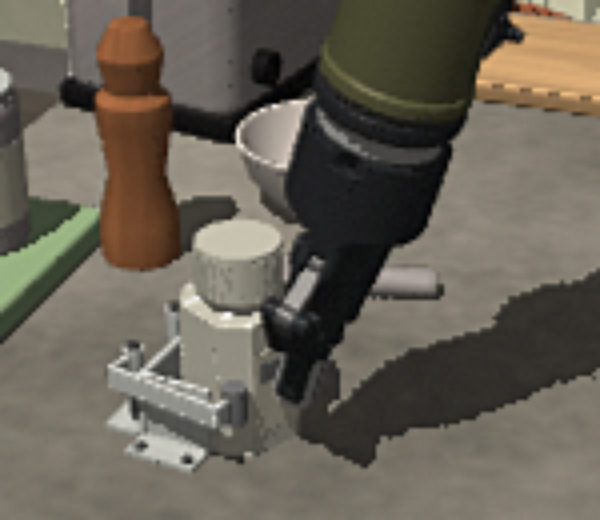

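The fingers slid left onto the cut corner (equal back and side forces). Backing off to re-centre.

```bash
python3 -m inch '[[15,-2,-4,0,0,0],[30,-5,-8,0,0,0],[45,-8,-12,0,0,0],[65,-10,-18,0,0,0],[75,-10,-20,0,0,0],[75,-10,-20,0,0,0]]'; python3 -c "
from h import *
push(-.1,.056,lean=.3);push(-.06,.056,lean=.3)
t=viewer.snapshot('top');s=viewer.snapshot('side')
print([(q,np.round(d['position'],1).tolist(),round(d['confidence'],2)) for p in(t,s) for q in('bottle','cap','bottle_grip','cap_grip','jaw_left','jaw_right') for d in spot_point(p,q)])
print([(proj(p,[*seat,z])) for p in (t,s) for z in(0,.091,.113)])
z=np.zeros((420,800,3),np.uint8)
z[:400,:400]=cv2.resize(t['img'][155:235,265:345],(400,400));z[:400,400:]=cv2.resize(s['img'][170:250,220:300],(400,400))
cv2.imwrite('pics/chk.png',z[:,:,::-1])"
```

```text
time_s: 21.6
tool_pos: [0.5267, -0.025, 0.0534]
orientation: [-3.136, 0.301, 3.031]
wrist_force: [0.5, 0.2, 0.2]
finger_gap: -0.003
gripper_force: 0.0
[-12.9, 11.6, 1.3, -0.3, 0.0, 0.1] t 21.6 q7 -0.83
[-51.1, 11.6, 13.1, -0.3, 0.0, 0.1] t 21.6 q7 -0.83Traceback (most recent call last):
  File "<string>", line 5, in <module>
    print([(q,np.round(d['position'],1).tolist(),round(d['confidence'],2)) for p in(t,s) for q in('bottle','cap','bottle_grip','cap_grip','jaw_left','jaw_right') for d in spot_point(p,q)])
                                                                                                                                                                           ~~~~~~~~~~^^^^^
ValueError: it knows: bottle, bottle_grip, bowl, cap, cap_grip, clip_front, clip_seat, mill, mug, round_bottle, spice_jar, teaspoon
```

```bash
python3 -c "
from h import *
t=viewer.snapshot('top');s=viewer.snapshot('side')
print([(q,np.round(d['position'],1).tolist(),round(d['confidence'],2)) for p in(t,s) for q in('bottle','cap','bottle_grip','cap_grip') for d in spot_point(p,q)])
print([(proj(p,[*seat,z])) for p in (t,s) for z in(0,.091,.113)])
z=np.zeros((420,800,3),np.uint8)
z[:400,:400]=cv2.resize(t['img'][155:235,265:345],(400,400));z[:400,400:]=cv2.resize(s['img'][170:250,220:300],(400,400))
cv2.imwrite('pics/chk.png',np.clip(z[:,:,::-1]*1.4,0,255))"
```

```text
[('bottle', [303.0, 202.4], 0.51), ('cap', [305.8, 192.8], 0.53), ('cap', [301.1, 197.4], 0.43), ('bottle_grip', [304.4, 192.9], 0.7), ('cap_grip', [302.3, 192.8], 0.7), ('bottle', [262.9, 235.7], 0.88), ('cap', [364.2, 217.3], 0.92), ('cap', [259.8, 200.1], 0.87), ('cap', [370.8, 199.6], 0.69), ('cap', [281.1, 201.7], 0.45), ('bottle_grip', [259.9, 208.9], 0.97), ('cap_grip', [259.0, 193.1], 0.83), ('cap_grip', [373.3, 194.5], 0.64), ('cap_grip', [363.6, 207.9], 0.61)]
[array([304.53736541, 197.74278165]), array([306.27146826, 189.40914453]), array([306.73518003, 187.1806691 ]), array([256.80559024, 234.41064243]), array([255.81462215, 199.93005445]), array([255.55918287, 191.04208235])][ WARN:0@5.126] global loadsave.cpp:1063 imwrite_ Unsupported depth image for selected encoder is fallbacked to CV_8U.
```

View pics/chk.png

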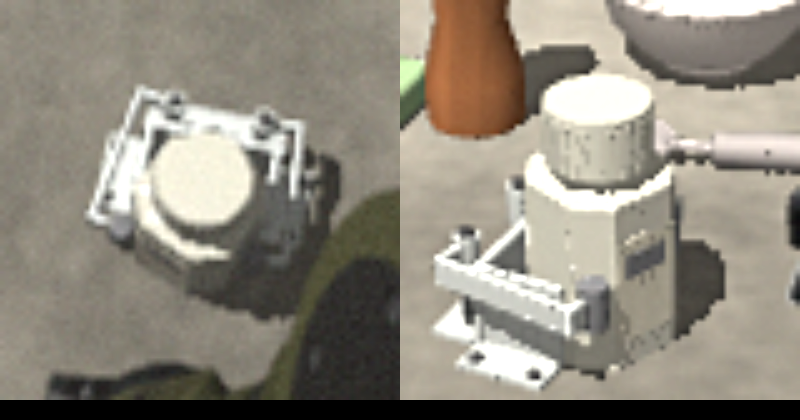

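The bottle is about 8 mm short and yawed clockwise, cap at top (305.6,191.4). I'll push on the right part of its near face to square it and drive it home.

```bash
python3 -m inch '[[-13,4,1,0,0,0],[-25,4,5,0,0,0],[-35,4,8,0,0,0],[-42,4,10,0,0,0],[-47,4,11.5,0,0,0],[-51,4,13,0,0,0],[-55,4,14,0,0,0],[-55,4,14,0,0,0]]'; python3 -c "
from h import *
push(-.06,.056,lean=.3)"; python3 -m inch '[[-3,0,1,0,0,0],[-6,0,2,0,0,0],[-9,0,3,0,0,0],[-12,0,4,0,0,0]]';  python3 -c "
from h import *
push(-.046,.056,lean=.3)
p=viewer.snapshot('side');print([(q,np.round(d['position'],1).tolist(),round(d['confidence'],2)) for q in('bottle','cap','bottle_grip','cap_grip') for d in spot_point(p,q)])"
```

```text
time_s: 23.2
tool_pos: [0.5817, -0.0257, 0.0557]
orientation: [-3.137, 0.296, 3.032]
wrist_force: [-4.3, 0.9, 1.5]
finger_gap: -0.0
gripper_force: 1.7
[1.8, 6.1, -0.9, -0.2, -0.2, 0.2] t 23.2 q7 -0.7
time_s: 23.6
tool_pos: [0.5832, -0.0246, 0.0531]
orientation: [3.141, 0.277, 3.034]
wrist_force: [-30.2, 1.3, 17.5]
finger_gap: -0.002
gripper_force: 15.2
[-11.0, 4.8, 0.1, 0.1, -1.3, 0.3] t 23.6 q7 -0.68
[('bottle', [261.8, 236.3], 0.96), ('bottle', [167.7, 356.7], 0.57), ('cap', [361.1, 216.6], 0.92), ('cap', [373.5, 199.3], 0.76), ('cap', [258.1, 200.7], 0.74), ('bottle_grip', [259.4, 208.6], 0.8), ('bottle_grip', [258.0, 193.5], 0.53), ('bottle_grip', [258.0, 201.2], 0.36), ('cap_grip', [258.0, 192.4], 0.87), ('cap_grip', [362.5, 208.2], 0.77), ('cap_grip', [371.2, 190.3], 0.67)]
```

The bottle is cocked and jammed (its width grows with yaw). I'll regrip it from above to square it, then push again.

```bash
python3 -m inch '[[15,-4,-4,0,0,0],[35,-4,-10,0,0,0],[50,-4,-30,0,0,0],[40,-4,-70,0,0,0],[30,-4,-110,0,0,0],[20,-4,-150,0,0,0],[20,-4,-150,0,5,0],[20,-4,-150,0,10,0],[20,-4,-150,0,16,0],[20,-4,-150,0,16,0]]' 85; python3 -c "
from h import *
s=env.read_state();print(s['joint_pos'].round(2),s['tool_pos'])
push(-.06,.2,yd=-6.5,lean=0)
push(-.01,.18,yd=-6.5,lean=0)"
```

```text
time_s: 24.85
tool_pos: [0.5414, -0.0347, 0.188]
orientation: [-3.088, 0.195, 3.017]
wrist_force: [1.0, -1.4, -1.9]
finger_gap: 0.996
gripper_force: 0.0
[ 0.2   0.65 -0.43  2.05  0.88  0.47  0.52] [ 0.54138182 -0.03473997  0.18797475]
[-38.4, 19.8, -5.7, 6.3, 11.2, 88.7] t 24.85 q7 0.52
[-83.6, 21.9, 23.5, 6.3, 11.2, 88.7] t 24.85 q7 0.52
```

```bash
python3 -m inch '[[-10,5,-5,2,3,8],[-20,10,-5,4,6,16],[-30,15,-5,6,8,24],[-38,20,-5,6,10,32],[-45,20,-5,6,11,40],[-55,20,0,6,11,48],[-62,21,5,6,11,56],[-70,21,10,6,11,64],[-77,22,15,6,11,72],[-84,22,20,6,11,80],[-84,22,23,6,11,88.7],[-84,22,23,6,11,88.7]]';python3 -m inch '[[0,0,0,0,0,0],[0,0,0,0,0,0]]'; python3 -c "
from h import *
s=env.read_state();print(s['joint_pos'].round(2),s['tool_pos'])
push(-.01,.0785,yd=-6.5,lean=0)
p=viewer.snapshot('side');print([(q,np.round(d['position'],1).tolist(),round(d['confidence'],2)) for q in('bottle','cap','bottle_grip','cap_grip') for d in spot_point(p,q)])
print(np.round([proj(p,[*(seat-.01*u),z]) for z in(0,.076,.091,.113)],1).tolist())"
```

```text
time_s: 26.05
tool_pos: [0.6312, -0.0253, 0.1803]
orientation: [3.133, -0.002, 1.457]
wrist_force: [-1.1, -0.6, -1.2]
finger_gap: 0.994
gripper_force: 0.0
time_s: 26.25
tool_pos: [0.6316, -0.0242, 0.1809]
orientation: [3.132, -0.003, 1.461]
wrist_force: [0.9, -0.2, 0.8]
finger_gap: 0.993
gripper_force: 0.0
[ 0.08  0.78 -0.21  1.62  0.22  0.76 -0.34] [ 0.63163168 -0.02423545  0.18094676]
[-1.3, -2.5, 102.4, 0.6, -0.2, 0.2] t 26.25 q7 -0.34
[('bottle', [281.5, 345.9], 0.62), ('bottle', [259.6, 206.6], 0.57), ('cap', [256.5, 200.0], 0.95), ('cap', [364.2, 214.4], 0.67), ('cap', [377.0, 201.0], 0.57), ('bottle_grip', [257.5, 205.8], 0.6), ('bottle_grip', [280.3, 180.3], 0.56), ('cap_grip', [362.2, 209.1], 0.87), ('cap_grip', [374.1, 191.2], 0.78), ('cap_grip', [258.8, 192.2], 0.61)]
[[260.6, 235.5], [260.0, 206.9], [259.8, 200.9], [259.6, 192.0]]
```

```bash
python3 -m inch '[[-1,0,30,0.5,0,0],[-1,0,60,0.5,0,0],[-1,0,85,0.5,0,0],[-1,0,97,0.5,0,0],[-1,0,101,0.5,0,0],[-1,0,101,0.5,0,0]]';python3 -m inch '[[0,0,0,0,0,0],[0,0,0,0,0,0],[0,0,0,0,0,0],[0,0,0,0,0,0],[0,0,0,0,0,0],[0,0,0,0,0,0],[0,0,0,0,0,0]]' 50 30; python3 -c "
from h import *
s=env.read_state();print(s['moment'])
push(-.01,.0785,yd=-6.5,lean=0)"
```

```text
time_s: 27.1
tool_pos: [0.6328, -0.0253, 0.08]
orientation: [3.14, -0.003, 1.459]
wrist_force: [0.2, -0.5, -0.1]
finger_gap: 0.996
gripper_force: 0.0
time_s: 27.8
tool_pos: [0.6306, -0.0249, 0.0812]
orientation: [-3.139, -0.003, 1.459]
wrist_force: [-6.2, 1.0, 5.9]
finger_gap: 0.77
gripper_force: 31.8
[ 0.21682331  1.13121106 -0.03935714]
[-0.2, -0.5, 2.7, -0.1, -0.1, 0.1] t 27.8 q7 -0.37
```

```bash
python3 -m inch '[[0,0,-1,0,0,0],[0,-3,-2,0,0,0],[0,-6,-2,0,0,0],[0,-9,-2,0,0,0],[0,-12,-2,0,0,0],[0,-12,-2,0,0,0]]' 50 90; python3 -c "
from h import *
push(-.01,.0785,yd=-6.5,lean=0)"
```

```text
time_s: 28.4
tool_pos: [0.6227, -0.0247, 0.0824]
orientation: [3.136, -0.003, 1.458]
wrist_force: [5.2, -1.9, -6.6]
finger_gap: 0.744
gripper_force: 101.3
[0.5, 7.3, 3.9, 0.3, -0.2, 0.0] t 28.4 q7 -0.38
```

```bash
python3 -m inch '[[0,-4,0,0,0,0],[0,-8,0,0,0,0],[0,-12,0,0,0,0],[0,-16,0,0,0,0],[0,-20,0,0,0,0],[0,-22,0,0,0,0],[0,-22,0,0,0,0]]'; python3 -c "
from h import *
push(-.01,.0785,yd=-6.5,lean=0)"
```

```text
time_s: 29.1
tool_pos: [0.5981, -0.0215, 0.082]
orientation: [3.141, -0.003, 1.459]
wrist_force: [-2.1, 1.0, 5.0]
finger_gap: 0.74
gripper_force: 102.4
[-0.0, 32.2, 3.6, 0.0, -0.1, 0.1] t 29.1 q7 -0.39
```

```bash
python3 -m inch '[[0,0,0,0,0,0],[0,0,0,0,0,0],[0,0,0,0,0,5],[0,0,1,0,0,9.5],[0,0,2,0,0,9.5],[0,0,2,0,0,9.5]]' 80 30;python3 -m inch '[[0,0,0,0,0,0],[0,0,0,0,0,0],[0,0,0,0,0,0],[0,0,0,0,0,0]]' 50 40; python3 -c "
from h import *
push(-.058,.080,yd=-6.5,lean=0)
p=viewer.snapshot('side');print([(q,np.round(d['position'],1).tolist(),round(d['confidence'],2)) for q in('bottle','cap','bottle_grip','cap_grip') for d in spot_point(p,q)])"
```

```text
time_s: 29.7
tool_pos: [0.5971, -0.0212, 0.0793]
orientation: [-3.139, -0.002, 1.295]
wrist_force: [-5.2, 1.6, 3.0]
finger_gap: 0.937
gripper_force: 2.6
time_s: 30.1
tool_pos: [0.5938, -0.0205, 0.0795]
orientation: [-3.132, -0.001, 1.296]
wrist_force: [-11.1, 1.8, 11.3]
finger_gap: 0.765
gripper_force: 41.6
[-2.3, -11.2, -0.4, -0.5, -0.1, -9.3] t 30.1 q7 -0.5
[('bottle', [277.9, 242.9], 0.72), ('cap', [372.5, 198.2], 0.75), ('cap', [274.3, 203.0], 0.7), ('cap', [363.3, 215.1], 0.68), ('bottle_grip', [276.6, 210.7], 0.75), ('cap_grip', [361.2, 209.3], 0.91), ('cap_grip', [374.5, 190.2], 0.7), ('cap_grip', [275.7, 195.8], 0.67)]
```

```bash
python3 -m inch '[[0,0,0,0,0,0],[0,0,0,0,0,0],[0,0,-10,0,0,0],[0,0,-50,0,0,0],[0,0,-90,0,0,-5],[0,-50,-110,0,0,-9.3],[0,-100,-110,0,0,-9.3],[0,-140,-110,0,0,-9.3],[0,-140,-110,0,0,-9.3]]' 85
cat > fit.py <<'E'
from h import *
from scipy.optimize import differential_evolution
t=viewer.snapshot("top");s=viewer.snapshot("side")
G=[]
for p in(t,s):
    g=cv2.cvtColor(p["img"],cv2.COLOR_RGB2GRAY).astype(np.float32);g=cv2.GaussianBlur(g,(0,0),.8)
    G.append(np.hypot(cv2.Sobel(g,5,1,0),cv2.Sobel(g,5,0,1)))
h,c=.03,.016
oc=np.array([(h,-c),(h,c),(c,h),(-c,h),(-h,c),(-h,-c),(-c,-h),(c,-h)])
w=np.linspace(0,1,15)[:,None]
def sc(x):
    X,Y,a=x; q=oc@np.array([[np.cos(a),-np.sin(a)],[np.sin(a),np.cos(a)]]).T+[X,Y]; v=0
    for p,g in zip((t,s),G):
        E=P(p)[1];o=-E[:3,:3].T@E[:3,3]; segs=[]
        for i in range(8):
            A,B,C=q[i-1],q[i],q[(i+1)%8]
            m=(A+B)/2-[X,Y];n=(B+C)/2-[X,Y]; v1=m@(o[:2]-B)>0; v2=n@(o[:2]-B)>0
            if v1: segs.append((np.r_[A,.084],np.r_[B,.084]))
            if v1 or v2: segs.append((np.r_[B,.055],np.r_[B,.084]))
        if p is t: segs=[k for k in segs if k[0][2]>.08]
        for A,B in segs:
            pts=np.array([proj(p,k) for k in A+w*(B-A)]).astype(np.float32)
            v+=cv2.remap(g,pts[:,:1],pts[:,1:],1).mean()*(2 if p is t else 1)
    return -v
import sys
f0=float(sys.argv[1]);c0=seat+f0*u
r=differential_evolution(sc,[(c0[0]-.014,c0[0]+.014),(c0[1]-.012,c0[1]+.012),(a-.45,a+.45)],maxiter=40,popsize=12,seed=1)
d=r.x[:2]-seat;print("f,lat mm",d@u*1000,d@l[:2]*1000,"yaw rel deg",np.degrees(r.x[2]-a),r.fun)
print([round(float(sc([r.x[0],r.x[1],a+k]))) for k in np.radians(range(-20,21,4))])
print([(q,np.round(d['position'],1).tolist(),round(d['confidence'],2)) for p in(t,s) for q in('bottle','cap') for d in spot_point(p,q)])
z=np.zeros((400,800,3),np.uint8)
z[:400,:400]=cv2.resize(t['img'][165:245,265:345],(400,400));z[:400,400:]=cv2.resize(s['img'][175:255,230:310],(400,400))
cv2.imwrite('pics/fit.png',np.clip(z[:,:,::-1]*1.4,0,255).astype(np.uint8))
E
python3 fit.py -.055
```

```text
time_s: 31.25
tool_pos: [0.458, 0.0174, 0.1906]
orientation: [-3.138, -0.002, 1.459]
wrist_force: [0.6, 0.6, 0.5]
finger_gap: 0.994
gripper_force: 0.0
f,lat mm -48.63572423402226 -11.30809512970785 yaw rel deg -10.677994448813129 -1843.73388671875
[-1446, -1821, -1835, -1768, -1758, -1758, -1688, -1641, -1606, -1632, -1672]
[('bottle', [300.0, 214.8], 0.48), ('cap', [357.7, 286.6], 0.8), ('cap', [397.0, 295.6], 0.79), ('cap', [298.5, 211.3], 0.46), ('bottle', [279.5, 240.9], 0.55), ('cap', [373.9, 198.4], 0.87), ('cap', [362.1, 215.3], 0.74), ('cap', [278.0, 205.3], 0.72)]
```

View pics/fit.png

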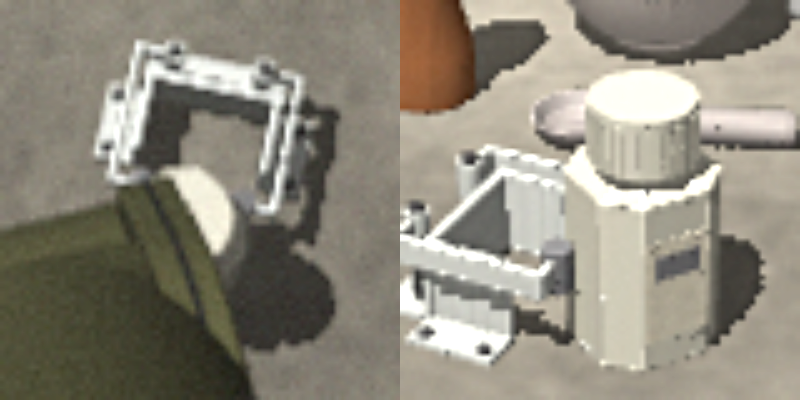

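Run:
```python
from h import *
s=viewer.snapshot("side")
g=cv2.cvtColor(s["img"],cv2.COLOR_RGB2GRAY).astype(int)
print("cols",list(range(262,298)))
for r in(226,236): print(r,g[r:r+4,262:298].mean(0).round().astype(int).tolist())
E=P(s)[1];o=-E[:3,:3].T@E[:3,3];print("cam",o)
h,c=.03,.016
oc=np.array([(h,-c),(h,c),(c,h),(-c,h),(-h,c),(-h,-c),(-c,-h),(c,-h)])
for f,lat in((-.055,0),(-.055,-.008)):
  X=seat+f*u+lat*l[:2]
  for k in range(-20,21,5):
    b=a+np.radians(k);q=oc@np.array([[np.cos(b),-np.sin(b)],[np.sin(b),np.cos(b)]]).T+X
    out=[]
    for i in range(8):
        vis=[((q[j-1]+q[j])/2-X)@(o[:2]-q[i])>0 for j in(i,(i+1)%8)]
        if any(vis): out.append(proj(s,[*q[i],.05])[0])
    print(f,lat,k,np.sort(np.round(out,1)).tolist())
```

```text
cols [262, 263, 264, 265, 266, 267, 268, 269, 270, 271, 272, 273, 274, 275, 276, 277, 278, 279, 280, 281, 282, 283, 284, 285, 286, 287, 288, 289, 290, 291, 292, 293, 294, 295, 296, 297]
226 [78, 54, 42, 136, 136, 133, 133, 129, 147, 147, 145, 145, 146, 146, 146, 146, 142, 122, 119, 80, 73, 68, 61, 65, 68, 70, 76, 76, 112, 113, 77, 59, 46, 46, 46, 45]
236 [130, 87, 67, 134, 135, 133, 133, 129, 134, 146, 146, 146, 144, 145, 145, 146, 140, 122, 117, 115, 115, 118, 119, 117, 116, 118, 119, 120, 122, 98, 75, 53, 44, 44, 42, 60]
cam [0.3345857  0.68403679 0.52300474]
-0.055 0 -20 [263.2, 273.3, 282.6, 293.2]
-0.055 0 -15 [263.3, 263.6, 274.6, 284.0, 293.5]
-0.055 0 -10 [263.0, 264.1, 276.0, 285.2, 293.7]
-0.055 0 -5 [262.8, 264.7, 277.4, 286.5, 293.8]
-0.055 0 0 [262.8, 265.4, 278.8, 287.6, 293.8]
-0.055 0 5 [262.8, 266.3, 280.2, 288.7, 293.6]
-0.055 0 10 [263.0, 267.2, 281.6, 289.7, 293.4]
-0.055 0 15 [263.3, 268.2, 282.9, 290.6, 293.0]
-0.055 0 20 [263.7, 269.3, 284.3, 291.4, 292.5]
-0.055 -0.008 -20 [264.9, 275.0, 284.3, 294.7]
-0.055 -0.008 -15 [265.0, 265.3, 276.3, 285.6, 295.0]
-0.055 -0.008 -10 [264.7, 265.8, 277.7, 286.8, 295.2]
-0.055 -0.008 -5 [264.5, 266.4, 279.1, 288.0, 295.3]
-0.055 -0.008 0 [264.5, 267.2, 280.5, 289.2, 295.3]
-0.055 -0.008 5 [264.5, 268.0, 281.9, 290.2, 295.1]
-0.055 -0.008 10 [264.7, 268.9, 283.2, 291.2, 294.9]
-0.055 -0.008 15 [265.0, 269.9, 284.6, 292.1, 294.5]
-0.055 -0.008 20 [265.4, 271.0, 285.9, 292.9, 294.0]
```

The picture shows the bottle freed and upright in front of the clip, at side (280,240), but strongly yawed: its vertical edges are at columns 264.8, 269.8, 278.8 and 291.5. I'll fit the yaw from these.

Run:
```python
from h import *
s=viewer.snapshot("side")
E=P(s)[1];o=-E[:3,:3].T@E[:3,3]
h,c=.03,.016
oc=np.array([(h,-c),(h,c),(c,h),(-c,h),(-h,c),(-h,-c),(-c,-h),(c,-h)])
obs=np.array([264.8,269.8,278.8,291.5]);res=[]
for lat in(-.01,-.005,0,.005):
 for f in np.arange(-.068,-.04,.001):
  X=seat+f*u+lat*l[:2]
  for k in range(-45,46):
    b=a+np.radians(k);q=oc@np.array([[np.cos(b),-np.sin(b)],[np.sin(b),np.cos(b)]]).T+X
    cols=np.sort([proj(s,[*q[i],.052])[0] for i in range(8) if any(((q[j-1]+q[j])/2-X)@(o[:2]-q[i])>0 for j in(i,(i+1)%8))])
    e=sum(min(abs(cols-v))**2 for v in obs)+sum(min(abs(obs-v))**2 for v in cols)
    res.append((round(e,2),lat,round(f,3),k,cols.round(1).tolist()))
res.sort(key=lambda r:r[0])
for r in res[:12]: print(r)
```

```text
(np.float64(11.25), -0.01, np.float64(-0.051), -36, [263.3, 269.8, 278.6, 291.6, 294.1])
(np.float64(11.42), -0.01, np.float64(-0.051), -35, [263.3, 270.0, 278.9, 291.8, 294.0])
(np.float64(11.59), -0.01, np.float64(-0.052), -38, [263.7, 269.8, 278.5, 291.8, 294.5])
(np.float64(11.63), -0.01, np.float64(-0.051), -37, [263.3, 269.6, 278.3, 291.5, 294.1])
(np.float64(11.72), -0.01, np.float64(-0.052), -37, [263.7, 270.0, 278.7, 291.9, 294.5])
(np.float64(11.92), -0.01, np.float64(-0.05), -34, [262.9, 269.8, 278.7, 291.5, 293.6])
(np.float64(12.0), -0.01, np.float64(-0.052), -39, [263.7, 269.6, 278.2, 291.6, 294.5])
(np.float64(12.11), -0.01, np.float64(-0.05), -33, [262.9, 270.1, 279.0, 291.7, 293.6])
(np.float64(12.13), -0.01, np.float64(-0.051), -34, [263.3, 270.3, 279.2, 291.9, 294.0])
(np.float64(12.27), -0.01, np.float64(-0.05), -35, [262.9, 269.6, 278.5, 291.4, 293.6])
(np.float64(12.29), -0.005, np.float64(-0.054), -37, [263.4, 269.8, 278.6, 291.8, 294.4])
(np.float64(12.4), -0.01, np.float64(-0.052), -36, [263.7, 270.2, 279.0, 292.1, 294.5])
```

Run:
```python
from h import *
X=seat-.053*u-.006*l[:2]
to(*X,.17,-42.5);to(*X,.0785,-42.5)
```

```text
[-28.2, 125.4, 19.9, 0.1, -0.2, 35.8] t 31.65 q7 -0.48
[-28.4, 125.1, 111.4, 0.1, -0.2, 35.8] t 31.65 q7 -0.48
```

```bash
python3 -m inch '[[-8,35,0,0,0,8],[-16,70,10,0,0,16],[-24,105,20,0,0,24],[-28,125,20,0,0,32],[-28,125,40,0,0,36],[-28,125,70,0,0,36],[-28,125,100,0,0,36],[-28,125,111,0,0,36],[-28,125,111,0,0,36],[-28,125,111,0,0,36]]';python3 -m inch '[[0,0,0,0,0,0],[0,0,0,0,0,0],[0,0,0,0,0,0],[0,0,0,0,0,0],[0,0,0,0,0,0],[0,0,0,0,0,0]]' 50 50
```

```text
time_s: 32.65
tool_pos: [0.5859, -0.0255, 0.0794]
orientation: [3.141, -0.004, 0.826]
wrist_force: [-0.1, -0.3, -0.2]
finger_gap: 0.997
gripper_force: 0.0
time_s: 33.25
tool_pos: [0.5851, -0.0245, 0.0803]
orientation: [-3.141, -0.004, 0.827]
wrist_force: [-3.0, 2.5, 7.2]
finger_gap: 0.692
gripper_force: 52.8
```

```bash
python3 -c "
from h import *
to(*(seat-.09*u),.0835,-6.5)";  python3 -m inch '[[0,0,-4,0,0,0],[0,-10,-4,0,0,-8]]'; python3 -c "
from h import *
to(*(seat-.09*u),.0835,-6.5)"
```

```text
[-17.1, -31.2, -3.3, 0.0, -0.3, -36.1] t 33.25 q7 -0.81
time_s: 33.45
tool_pos: [0.5788, -0.0202, 0.0835]
orientation: [3.139, -0.003, 0.967]
wrist_force: [-2.0, -2.2, -3.6]
finger_gap: 0.694
gripper_force: 55.0
[-12.6, -25.6, -0.1, 0.2, -0.1, -28.1] t 33.45 q7 -0.73
```

```bash
python3 -m inch '[[-4,-15,0,0,0,-8],[-8,-26,0,0,0,-16],[-12,-26,0,0,0,-24],[-12,-26,0,0,0,-28],[-12,-26,0,0,0,-28],[-12,-26,0,0,0,-28]]'
cat > meas.py <<'E'
from h import *
from scipy.optimize import least_squares
Z=dict(bottle=0,bottle_grip=.076,cap=.091,cap_grip=.113)
st=env.read_state();c=st["tool_pos"];dz=float(__import__("sys").argv[1])
O=[]
for k in range(3):
    p=viewer.snapshot("side")
    for q,z in Z.items():
        e=[d["position"] for d in spot_point(p,q)]
        pr=proj(p,[c[0],c[1],z+dz]); 
        if e:
            m=min(e,key=lambda v:np.hypot(*(np.array(v)-pr)))
            if np.hypot(*(np.array(m)-pr))<12:O.append((z+dz,m))
r=least_squares(lambda x:np.ravel([proj(p,[x[0],x[1],z])-m for z,m in O]),c[:2],loss="soft_l1")
d=r.x-c[:2];e=r.x-seat
print(len(O),"rel tool f,lat mm",d@u*1000,d@l[:2]*1000,"rel seat",e@u*1000,e@l[:2]*1000)
to(*(seat-.09*u),.0803,-6.5,st)
E
python3 meas.py .004
```

```text
time_s: 34.05
tool_pos: [0.5497, -0.0139, 0.0828]
orientation: [3.14, -0.003, 1.453]
wrist_force: [-0.5, -0.1, -4.8]
finger_gap: 0.69
gripper_force: 55.0
11 rel tool f,lat mm -0.44230440994738485 3.7146773718920154 rel seat -91.53913492053701 5.687493251227717
[-2.0, 1.1, 2.5, 0.1, -0.2, -0.3] t 34.05 q7 -0.45
```

```bash
python3 -m inch '[[-3,5,1,0,0,0],[-3,12,2,0,0,0],[-3,19,2,0,0,0],[-3,26,2,0,0,0],[-3,30,2,0,0,0],[-3,34,2,0,0,0],[-3,38,2,0,0,0],[-3,42,2,-0.5,0,0],[-3,45,2,-0.5,0,0]]' - 40;python3 -c "
from h import *
push(-.045,.0805,yd=-6.5,lean=0)"
```

```text
time_s: 35.7
tool_pos: [0.5884, -0.023, 0.0804]
orientation: [-3.14, 0.001, 1.455]
wrist_force: [-13.8, -0.1, 10.6]
finger_gap: 0.691
gripper_force: 56.6
[2.7, 6.6, -0.1, -0.1, 0.1, -0.2] t 35.7 q7 -0.42
```

```bash
python3 -m inch '[[0,4,-1,-0.5,0,0],[0,8,-1,-1,0,0],[0,12,-1,-1,0,0],[0,15,-1,-1,0,0]]';python3 -c "
from h import *
push(-.0,.0805,yd=-6.5,lean=0)"
```

```text
time_s: 36.1
tool_pos: [0.6081, -0.0239, 0.0811]
orientation: [3.116, -0.002, 1.455]
wrist_force: [-0.3, -0.1, -8.7]
finger_gap: 0.69
gripper_force: 54.4
[1.4, 32.0, 1.4, 1.5, -0.1, -0.1] t 36.1 q7 -0.41
```

```bash
python3 -m inch '[[0,4,0.5,0.5,0,0],[0,8,0.5,1,0,0],[0,12,0.5,1,0,0],[0,16,0.5,1,0,0],[0,20,0.5,1,0,0],[0,24,0.5,1,0,0]]';python3 -c "
from h import *
print(env.read_state()['wrist_force']);push(-.0,.0805,yd=-6.5,lean=0)"
```

```text
time_s: 36.7
tool_pos: [0.633, -0.0269, 0.0819]
orientation: [3.131, -0.002, 1.455]
wrist_force: [-0.2, -2.9, -9.8]
finger_gap: 0.69
gripper_force: 54.5
[-0.22181035 -2.88974732 -9.78275136]
[1.5, 6.8, 1.5, 0.6, -0.1, -0.2] t 36.7 q7 -0.39
```

```bash
python3 -m inch '[[0,3,1,0.5,0,0],[0,6,1.5,0.5,0,0],[0,9,1.5,0.5,0,0],[0,11,1.5,0.5,0,0],[0,11,1.5,0.5,0,0]]';python3 -c "
from h import *
print(env.read_state()['wrist_force']);push(-.0,.0805,yd=-6.5,lean=0)"
```

```text
time_s: 37.2
tool_pos: [0.6427, -0.0282, 0.0812]
orientation: [-3.141, -0.002, 1.455]
wrist_force: [-2.9, -3.7, 1.0]
finger_gap: 0.688
gripper_force: 55.6
[-2.94006249 -3.74680369  1.01818715]
[1.7, -2.9, 0.8, -0.0, -0.1, -0.2] t 37.2 q7 -0.37
```

```bash
python3 -m inch '[[0,2,0.5,0,0,0],[0,4,0.5,0,0,0],[0,6,0.5,0,0,0],[0,8,0.5,0,0,0],[0,8,0.5,0,0,0]]';python3 -c "
from h import *
push(-.0,.0805,yd=-6.5,lean=0)"
```

```text
time_s: 37.7
tool_pos: [0.6435, -0.0283, 0.0807]
orientation: [-3.126, 0.0, 1.456]
wrist_force: [-19.4, -2.7, 16.9]
finger_gap: 0.692
gripper_force: 57.2
[1.7, -3.7, 0.3, -0.9, 0.0, -0.1] t 37.7 q7 -0.37
```

```bash
python3 -m inch '[[0,-4,0,0,0,0],[0,-7,0,0,0,0],[0,-7,0,0,0,0]]'; python3 -m inch '[[0,0,0,0,0,0],[0,0,0,0,0,0],[0,0,0,0,0,0],[0,0,-20,0,0,0],[0,0,-60,0,0,0],[0,0,-100,0,0,0],[0,-50,-110,0,0,0],[0,-100,-110,0,0,0],[0,-150,-110,0,0,0],[0,-170,-110,0,0,0]]' 85;  cat > meas2.py <<'E'
from h import *
from scipy.optimize import least_squares
Z=dict(bottle=0,bottle_grip=.076,cap=.091,cap_grip=.113)
O=[];c=seat+.003*u;ps=[]
for k in range(2):
  for n in("top","side"):
    p=viewer.snapshot(n);ps.append(p)
    for q,z in Z.items():
        e=[d["position"] for d in spot_point(p,q)]; pr=proj(p,[*c,z])
        if e:
            m=min(e,key=lambda v:np.hypot(*(np.array(v)-pr)))
            if np.hypot(*(np.array(m)-pr))<9:O.append((p,z,m)); print(n,q,np.round(m-pr,1))
for nm,oo in(("all",O),("top",[o for o in O if o[0] in ps[::2]] if 0 else [o for o in O if o[0]["mtx"] is not None and any(o[0] is x for x in ps[::2])])):
    if len(oo)<2: continue
    r=least_squares(lambda x:np.ravel([proj(p,[x[0],x[1],z])-m for p,z,m in oo]),c,loss="soft_l1")
    e=r.x-seat;print(nm,len(oo),r.x,"rel seat f,lat",e@u*1000,e@l[:2]*1000)
E
python3 meas2.py
```

```text
time_s: 38.0
tool_pos: [0.6428, -0.0282, 0.0806]
orientation: [-3.14, -0.002, 1.455]
wrist_force: [-6.6, -3.1, 2.4]
finger_gap: 0.691
gripper_force: 55.8
time_s: 39.0
tool_pos: [0.4706, -0.0077, 0.1905]
orientation: [-3.139, -0.002, 1.457]
wrist_force: [0.3, -0.1, 0.5]
finger_gap: 0.993
gripper_force: 0.0
top bottle [-1.5  0.8]
top bottle_grip [-0.2 -0.6]
top cap [1.  0.3]
top cap_grip [-2.4 -1. ]
side bottle [0.9 1.2]
side bottle_grip [-1.7  1.4]
side cap [1.4 1.9]
side cap_grip [-2.6  1.6]
top bottle [-1.7 -1.5]
top bottle_grip [-1.1 -1.1]
top cap [0.6 1.7]
top cap_grip [-2.6  0.7]
side bottle [0.6 1.6]
side bottle_grip [-1.7  1.9]
side cap [-0.4  1. ]
side cap_grip [-2.   1.6]
all 16 [ 0.64272203 -0.02211578] rel seat f,lat 2.242182353255219 4.366105749803923
top 8 [ 0.6429108  -0.02364691] rel seat f,lat 2.6030759189164105 2.8661900834347436
```

Run:
```python
from h import *
t=viewer.snapshot("top");K,E=P(t)
c=np.array([.643,-.0237]);pr=proj(t,[*c,.119])
g=cv2.GaussianBlur(cv2.cvtColor(t["img"],cv2.COLOR_RGB2GRAY),(0,0),.8).astype(np.float32)
G=np.hypot(cv2.Sobel(g,5,1,0),cv2.Sobel(g,5,0,1))
th=np.linspace(0,2*np.pi,60)
def sc(x,y,z=.119):
    q=np.array([proj(t,[x+.0235*np.cos(k),y+.0235*np.sin(k),z]) for k in th]).astype(np.float32)
    return cv2.remap(G,q[:,:1],q[:,1:],1).mean()
R_=[(sc(x,y),x,y) for x in np.arange(.630,.656,.001) for y in np.arange(-.036,-.012,.001)]
R_.sort(reverse=True);print(pr,[tuple(np.round(r,3)) for r in R_[:8]])
b=np.average([r[1:] for r in R_[:8]],axis=0,weights=[r[0] for r in R_[:8]]);e=b-seat;print(b,e@u*1000,e@l[:2]*1000)
to(*b,.17,-50);to(*b,.114,-50);to(*b,.17,-41)
```

```text
[305.96979914 185.25132056] [(np.float64(202.336), np.float64(0.644), np.float64(-0.023)), (np.float64(200.101), np.float64(0.643), np.float64(-0.023)), (np.float64(199.792), np.float64(0.644), np.float64(-0.024)), (np.float64(197.669), np.float64(0.643), np.float64(-0.024)), (np.float64(196.525), np.float64(0.644), np.float64(-0.022)), (np.float64(194.551), np.float64(0.643), np.float64(-0.022)), (np.float64(192.03), np.float64(0.645), np.float64(-0.023)), (np.float64(191.022), np.float64(0.644), np.float64(-0.025))]
[ 0.64374569 -0.02324677] 3.387297234599668 3.358265543206891
[4.6, 168.8, 20.2, 0.0, -0.2, 43.4] t 40.05 q7 -0.45
[4.5, 168.7, 76.2, 0.0, -0.2, 43.4] t 40.05 q7 -0.45
[4.6, 168.8, 20.2, 0.0, -0.2, 34.4] t 40.05 q7 -0.45
```

```bash
python3 -m inch '[[1,45,5,0,0,8],[2,90,10,0,0,16],[4,130,20,0,0,24],[4.5,160,20,0,0,32],[4.5,169,20,0,0,38],[4.5,169,20,0,0,38],[4.5,169,45,0,0,38],[4.5,169,65,0,0,38],[4.5,169,76,0,0,38],[4.5,169,76,0,0,38],[4.5,169,76,0,0,38]]'; python3 -c "
from h import *
to(.6437,-.0233,.113,-45)"
```

```text
time_s: 41.15
tool_pos: [0.644, -0.0233, 0.1147]
orientation: [-3.141, -0.003, 0.793]
wrist_force: [0.5, 0.0, 0.7]
finger_gap: 0.994
gripper_force: 0.0
[-0.2, -0.2, 1.7, -0.0, -0.2, 0.4] t 41.15 q7 -0.84
```

```bash
python3 -m inch '[[0,0,1.5,0,0,0],[0,0,1.5,0,0,0],[0,0,1.5,0,0,0],[0,0,1.5,0,0,0],[0,0,1.5,0,0,0],[0,0,1.5,0,0,0],[0,0,1.5,0,0,0],[0,0,1.5,0,0,0]]' 38 60; python3 -m inch '[[0,0,3,0,0,0],[0,0,6,0,0,0],[0,0,8,0,0,0],[0,0,8,0,0,0]]'
```

```text
time_s: 41.95
tool_pos: [0.6442, -0.0234, 0.1129]
orientation: [-3.141, -0.003, 0.792]
wrist_force: [-0.4, -0.5, 4.7]
finger_gap: 0.534
gripper_force: 60.6
time_s: 42.35
tool_pos: [0.6442, -0.0237, 0.1068]
orientation: [3.141, -0.003, 0.791]
wrist_force: [-5.1, -1.4, 18.5]
finger_gap: 0.533
gripper_force: 62.1
```

```bash
python3 -m inch '[[0,0,-1,0,0,0],[0,0,-1.5,0,0,0],[0,0,-1.5,0,0,-6],[0,0,-1.5,0,0,-12],[0,0,-1.5,0,0,-18],[0,0,-1.5,0,0,-24],[0,0,-1.5,0,0,-24]]'
```

```text
time_s: 43.05
tool_pos: [0.6442, -0.0225, 0.1076]
orientation: [3.141, -0.005, 1.213]
wrist_force: [-2.6, 0.9, 14.6]
finger_gap: 0.534
gripper_force: 61.6
```

```bash
python3 -m inch '[[0,0,0,0,0,-7],[0,0,0,0,0,-14],[0,0,0,0,0,-21],[0,0,0,0,0,-28],[0,0,0,0,0,-35],[0,0,0,0,0,-42],[0,0,0,0,0,-49],[0,0,0,0,0,-51],[0,0,0,0,0,-51]]'; python3 -c "
from h import *
s=env.read_state();print(s['moment'],s['wrist_force'])"
```

```text
time_s: 43.95
tool_pos: [0.6445, -0.0232, 0.1077]
orientation: [3.138, -0.001, 2.101]
wrist_force: [-3.0, -1.2, 14.3]
finger_gap: 0.539
gripper_force: 61.6
[-0.11519285  0.72346284  0.03327168] [-3.00994168 -1.16825784 14.28450939]
```

```bash
python3 -m inch '[[0,0,-4,0,0,0],[0,0,-8,0,0,0],[0,0,-12,0,0,0],[0,0,-16,0,0,0],[0,0,-20,0,0,0]]'; python3 -c "
from h import *
to(.6437,-.0233,.173,30.5)"
```

```text
time_s: 44.45
tool_pos: [0.6436, -0.0233, 0.1259]
orientation: [3.14, -0.002, 2.101]
wrist_force: [0.7, 1.0, 0.0]
finger_gap: 0.538
gripper_force: 61.2
[0.1, 0.1, -47.1, 0.1, -0.1, -0.1] t 44.45 q7 0.11
```

```bash
python3 -m inch '[[0,0,-8,0,0,0],[0,0,-17,0,0,0],[0,0,-26,0,0,0],[0,0,-35,0,0,0],[0,0,-42,0,0,0],[0,0,-46,0,0,0],[0,0,-46,0,0,0],[0,0,-46,0,0,0],[0,0,-46,0,0,0]]'
python3 - <<'E'
from h import *
st=env.read_state();print(st["wrist_force"],st["joint_vel"].round(3))
to(.6437,-.0233,.173,30.5,st)
s=viewer.snapshot("side")
for q in("cap","bottle","bottle_grip"):print(q,[(np.round(d['position'],1).tolist(),round(d['confidence'],2)) for d in spot_point(s,q)])
print([proj(s,[.6437,-.0233,z]).round(1) for z in(0,.076,.091,.151)])
for n in "round_bottle mug bowl spice_jar mill teaspoon".split():print(n,[np.round(d['position'],1).tolist() for d in spot_point(s,n)][:1])
E
```

```text
time_s: 45.35
tool_pos: [0.6436, -0.0235, 0.1717]
orientation: [3.14, -0.002, 2.101]
wrist_force: [-0.1, -0.3, -0.4]
finger_gap: 0.534
gripper_force: 61.2
[-0.09041988 -0.32289807 -0.35729799] [-0.001  0.001 -0.001  0.001  0.001  0.002  0.001]
[0.1, 0.2, -1.3, 0.1, -0.1, -0.1] t 45.35 q7 0.14
cap [([253.0, 173.8], 0.97), ([375.3, 197.8], 0.82), ([361.9, 213.1], 0.68)]
bottle [([255.6, 233.5], 0.67), ([284.1, 349.4], 0.6)]
bottle_grip [([254.4, 206.2], 0.75), ([251.6, 176.1], 0.44)]
[array([254.8, 234.8]), array([253.9, 206.2]), array([253.7, 200.3]), array([253. , 175.4])]
round_bottle [[282.4, 349.9]]
mug [[169.9, 356.5]]
bowl [[283.0, 179.2]]
spice_jar [[160.6, 275.9]]
mill [[233.8, 192.2]]
teaspoon [[283.1, 201.1]]
```

```bash
python3 -m inch '[[0,0,-1,0,0,0],[0,0,-1,0,0,0],[0,0,-1,0,0,0],[0,0,-1,0,0,0]]'; python3 -c "
from h import *
print(order.finish_job())"
```

```text
time_s: 46.25
tool_pos: [0.6439, -0.0235, 0.1732]
orientation: [3.139, -0.002, 2.101]
wrist_force: [-0.4, 0.0, -1.0]
finger_gap: 0.526
gripper_force: 61.3
the job is handed in; nothing more can be done
None
```

I handed the job in at 46 s: the bottle is home in the clip, and the gripper holds the freed cap level about 6 cm above the mouth; the bystanders showed no shift, but I inferred the jaws' snapping shut from the forces and never saw it, and a first push jammed the bottle so I had to regrip it.

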